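# Ease the spring clip off a joystick shaft with a fork wedge

## Task

Take the forked wedge by its handle and slide its tines under the spring clip on the joystick's shaft until they have spread the clip and lifted it out of its groove; keep the wedge lying on the white washer while it works, pressing gently, so that the washer and not the shaft takes the load, and do not pull the clip out of the groove with the fingers. Then stand the wedge back on the bench, draw the loosened clip off the shaft and lay it flat, ears up, in the parts tray without letting it drop or fly off. Leave the loose things on the bench where they are.

Things in the scene. Friction and masses are not known exactly. Their poses are not given: they have to be found in the camera images.
- fork: Forked steel wedge, 160 g, with an upright black handle, standing on its flat underside. Origin: on the underside, below the handle's middle. x points to the tine tips, z up. Handle: 26 mm in x, 14 mm wide in y (pinch it across y), from z 15 to 70 mm. Two tines at |y| 8.5 to 16.5 mm with a 17 mm slot between, open at the tips, closed at x = 17 mm.
- fork_tip (a point): Point midway between the tine tips, on the underside, 97 mm ahead (+x) of the fork's origin. The tines are 1.5 mm thick here; their tops ramp up over 50 mm (15 degrees) to 15 mm thick at x = 47 mm and are level from there to the handle. A press of a few N on the washer keeps it lying there; the clip adds its own load.
- clip: Sprung steel retaining clip, 42 g, around the shaft: flat frame 26 mm long (x), 36 mm wide (y), 3 mm thick, with 2.5 mm ears along both y sides standing to z = 11 mm (rigid: grip across y). Sprung leaves inside grip the groove. Origin: middle of the underside, on the shaft axis; z up. Slide the fork along its x, from either end; freeing it takes up to about 20 N of lift.
- joystick: Joystick, underside up, on the panel: fixed, 62 mm square. Origin: on the axis of its upright 13 mm steel shaft, on the panel's face; z up. The white washer (radius 26 mm) has its top at 31 to 35 mm (varies, not measured: feel for it). In the groove the clip's underside is at 38 mm; at 43.5 mm or more it is free, held by some 3 N of friction. Shaft top: 63 mm.
- tray: Grey open parts tray, fixed, outside 120 mm (x) by 110 mm (y) by 25 mm high, walls 4 mm, floor 4 mm. Origin: middle of its underside.
- tape: Yellow tape measure, 70 x 36 x 62 mm, loose bystander; origin under its middle.
- driver: Screwdriver lying flat, loose bystander; origin on its handle's underside.
- button: Spare push button standing on its head, 34 mm across, 40 mm high, loose bystander; origin under its middle.
- nut: Black plastic ring nut, 34 mm across, 8 mm high, lying flat, loose bystander; origin under its middle.
- pliers: Pliers with blue handles lying flat, about 155 mm long, loose bystander; origin under the joint.
- jar: Small clear jar, 56 mm across, 70 mm high, loose bystander; origin under its middle.

How it is judged:
On the way:
1. the wedge, not the fingers, has lifted the clip out of its groove, its tines under the clip (z of clip in the frame of joystick between 0.0435 and 0.063 m and horizontal distance between clip and joystick below 0.01 m and horizontal distance between fork and clip below 0.075 m and contact force between the fingers and clip below 0.1 N), for 0.1 s.
At the end, for the whole second after the job is handed in: The clip lies flat (within 0.3 rad, ears up) and still on the floor of the tray, its middle within 50 mm of the tray's, and the wedge stands upright (within 0.1 rad) and still on the bench, its underside within 3 mm of it (z of clip in the frame of tray between 0 and 0.012 m and horizontal distance between clip and tray below 0.05 m and angle between clip's own z axis and vertical below 0.3 rad and linear speed of each of clip, fork below 0.02 m/s and angle between fork's own z axis and vertical below 0.1 rad and height (world z) of fork below 0.003 m); the robot touches nothing.
It fails at once if the wedge is pressed on the joystick with more than 28 N or jammed against the clip with more than 24 N (contact force between fork and joystick above 28 N or contact force between fork and clip above 24 N).
It fails at once if the wedge takes more than 3 N from the clip, still in its groove, without resting on the joystick's washer (contact force between fork and clip above 3 N and contact force between fork and joystick below 0.5 N and z of clip in the frame of joystick below 0.0435 m).
It fails at once if the fingers pull or push the clip while it is still in its groove (contact force between the fingers and clip above 1 N and z of clip in the frame of joystick below 0.043 m and horizontal distance between clip and joystick below 0.02 m).
It fails at once if the clip drops or flies off: faster than 0.5 m/s while the fingers do not hold it (linear speed of clip above 0.5 m/s and contact force between the fingers and clip below 0.1 N).
It fails at once if a loose bystander is moved by more than 20 mm (distance of any of tape, driver, button, nut, pliers, jar from where it was at the start of the episode above 0.02 m).
It also fails if it takes over 72 s, if anything falls off the work surface, if the arm or the gripper's body presses on something with over 40 N, if the wrist force passes 120 N, or if a joint passes its speed limit or range.

## Robot

A 6-joint arm with a two-finger parallel gripper is mounted at the origin on the work surface. World frame = base frame: x ahead of the robot, y to its left, z up, the work surface at z = 0. Lengths are in m, angles in rad, forces in N, time in s.
With the tool pointing down it reaches from about 0.325 to 0.875 m from the base axis. Payload 4.4 kg.
Tool frame: the origin (TCP) lies midway between the tips of the shut fingers; the grasp point (between the pads) lies 19 mm behind it (bot.grip_depth is the distance from the TCP to the grasp point, in m); z points along the fingers, y is the line along which they close (so a half turn about z gives the same grasp; the last joint's range is limited). The gripper opens to 85 mm and grips with 20 to 120 N. Pads are 22 mm wide; open, the fingers measure 114 mm over their backs; the gripper's body (76 mm by 85 mm) begins 54 mm behind the grasp point. The pads swing forward as they close: fully open they stand 13 mm farther back than shut.
Start: joints at [0.987, 0.207, 1.542, -0, 1.393, -0.15], TCP at [0.242, 0.522, 0.231] pointing down, gripper open.
Joint ranges: [-2.73, 2.73], [-0.86, 2.22], [0.23, 2.46], [-1.11, 4.25], [0.08, 2.63], [-2.82, 2.82]. Speed limits (rad/s): [2.79, 2.79, 3.14, 3.14, 3.14, 3.14].

## Interface

Orientations are given as a unit quaternion [w, x, y, z].
In Python, from cell import bot, optics, job gives the robot as it stands.
- The arm moves only by the tool arm_command, never from a script. Its argument "increments" is a list of rows, each an object with "delta_pos": the shift along the tool's x, y, z in mm, a list of three; "roll": the turn about the tool's z in rad; "gripper": the gripper command: -1 is shut, 1 is fully open, values between are in proportion. In form: [{"delta_pos": [tx, ty, tz], "roll": roll, "gripper": gripper}, ...]. A call has 1 to 20 rows; each row shifts and turns the commanded pose from where the row before left it, along the tool's axes as they then stand; what a row does not reach is not made up. A row lasts 1/10 s, in which the tool goes at most 50 mm and 8.59 degrees, less where a joint would pass 70% of its speed; a pose out of reach is approached as far as the arm can. A call with a gripper value outside its range is refused whole. The fingers move at their own pace and stop on an object; "force" is the grip in N (left out, the last holds). Time passes only in rows, so rows that do not move let the fingers close. It gives the time, the measured TCP pose, the force, the opening and the grip force at its end, in the units of the state.
- bot.get_state(): the state, without advancing time (a new reading comes with each control period).
- optics.snapshot(name): name is "side" or "top" or "wrist"; returns (picture, depth): 420x560x3 uint8, red, green, blue; 420x560 float32, m along the optical axis (not along the pixel's ray), 0 where there is no reading.
- optics.camera_model(name): a dict with "fx", "fy", "cx", "cy" (pixels), "dist_coeffs" ([k1, k2, p1, p2, k3] as OpenCV has them; the pictures are not rectified), "R" (3x3) and "t" (3): a world point X has camera coordinates R X + t. Camera axes: x right, y down, z forward; pixel columns grow to the right and rows downward; lengths in m; the calibration is good to about 2 mm. A picture is of the moment at which its call begins: read the wrist's pose just before it. camera_model takes no time and is no camera call; for the wrist camera it gives the pose at the moment of the call.
- job.close_job(): hands the job in; it is judged then, once.
The state is a dict: "clock": time; "qpos": joint angles; "qd": joint speeds; "tau": joint torques, N m; "eef_pos": TCP position; "ee_rot": TCP orientation; "force": force on the tool from outside, world axes, zero at the start; "ft_torque": the same for the moment, N m; "finger_gap": finger opening in m; "finger_force": force on a finger pad.
Only numpy, scipy, OpenCV 4.12 (cv2) and the standard library are available. Lean on these libraries where they do the work, as an engineer would, in place of code of your own. Each camera call takes 0.05 s, during which the arm holds its last target. There are 200 camera calls.

## Working session

There is one attempt and no reset: what is moved stays moved. The work goes in short steps, Python scripts to look and compute and a tool call to move; the robot and the scene stay as the last step left them, time stands still between calls to the robot, and variables do not carry over. Pictures are saved under pics/ and viewed, at most 11 in all, crops included, and the job is handed in when it is done.

Besides the shell and the picture viewer there is one more tool, called after "Request:" as name([rows], argument=value, ...), one row to a line, values as JSON. arm_command: Moves the arm, as the interface text tells. Its arguments: {"type":"object","properties":{"increments":{"type":"array","items":{"type":"object","properties":{"delta_pos":{"type":"array","items":{"type":"number"}},"roll":{"type":"number"},"gripper":{"type":"number"}}}},"force":{"type":"number"}},"required":["increments"]}

```bash
mkdir -p pics; cat > h.py <<'E'
import numpy as np, cv2
from cell import bot, optics, job
def snap(n):
    m=optics.camera_model(n); p,d=optics.snapshot(n); return p,d,m
def cloud(d,m):
    h,w=d.shape; u,v=np.meshgrid(np.arange(w),np.arange(h))
    K=np.array([[m['fx'],0,m['cx']],[0,m['fy'],m['cy']],[0,0,1]])
    n=cv2.undistortPoints(np.stack([u,v],-1).reshape(-1,1,2).astype(float),K,np.array(m['dist_coeffs'])).reshape(h,w,2)
    X=np.dstack([n[...,0]*d,n[...,1]*d,d])
    W=(X-np.array(m['t']))@np.array(m['R']); W[d==0]=np.nan
    return W
E
python3 - <<'E'
from h import *
for n in ['top','side']:
    p,d,m=snap(n); np.savez(f'{n}.npz',p=p,W=cloud(d,m))
    cv2.imwrite(f'pics/{n}.png',cv2.resize(p[...,::-1],(800,600)) if n=='top' else p[...,::-1])
    W=cloud(d,m); print(n,[[ (r,c),W[r,c].round(3).tolist()] for r in (50,210,370) for c in (50,280,510)])
print(bot.get_state())
E
```

```text
top [[(50, 50), [1.461, 1.133, -0.747]], [(50, 280), [1.448, 0.003, -0.746]], [(50, 510), [1.515, -1.138, -0.751]], [(210, 50), [0.568, 0.646, -0.006]], [(210, 280), [0.577, -0.016, 0.011]], [(210, 510), [0.591, -0.682, 0.0]], [(370, 50), [0.117, 0.618, 0.0]], [(370, 280), [0.145, -0.024, 0.003]], [(370, 510), [0.135, -0.672, -0.002]]]
side [[(50, 50), [0.248, 0.489, 0.413]], [(50, 280), [2.243, 2.0, -0.17]], [(50, 510), [2.238, 0.17, 0.154]], [(210, 50), [0.081, -0.031, 0.273]], [(210, 280), [0.579, -0.007, 0.03]], [(210, 510), [0.746, -0.481, 0.203]], [(370, 50), [-0.027, -0.097, 0.011]], [(370, 280), [0.294, -0.348, -0.002]], [(370, 510), [0.597, -0.618, -0.001]]]
{'clock': 0.1, 'qpos': array([ 9.86491644e-01,  2.07325979e-01,  1.54283775e+00,  3.90366680e-06,
        1.39351383e+00, -1.50478950e-01]), 'qd': array([ 0.00084607, -0.00264309, -0.00432067,  0.00149191, -0.0001844 ,
       -0.00134263]), 'tau': array([-9.38480662e-04, -3.84097338e+01, -2.92548198e+01, -3.01381642e-04,
        4.84775708e-03, -9.42021330e-06]), 'eef_pos': array([0.24130775, 0.52114724, 0.23023424]), 'ee_rot': array([-3.76223415e-04,  2.15216084e-01,  9.76565897e-01, -9.72196913e-04]), 'force': array([ 0.21246028, -0.81353813, -0.10212489]), 'ft_torque': array([ 0.02197315, -0.02222454, -0.0087756 ]), 'finger_force': 0.0, 'finger_gap': 0.08535465624108625}
```

View pics/top.png

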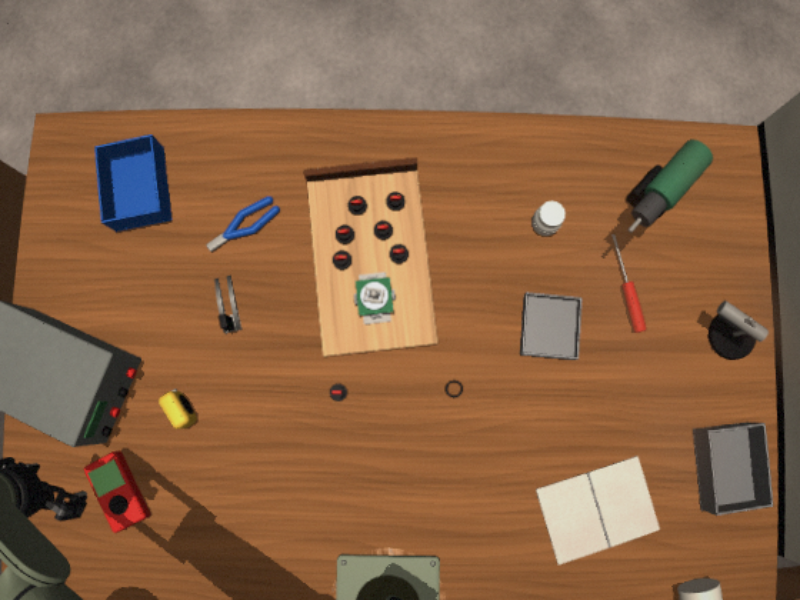

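View pics/side.png

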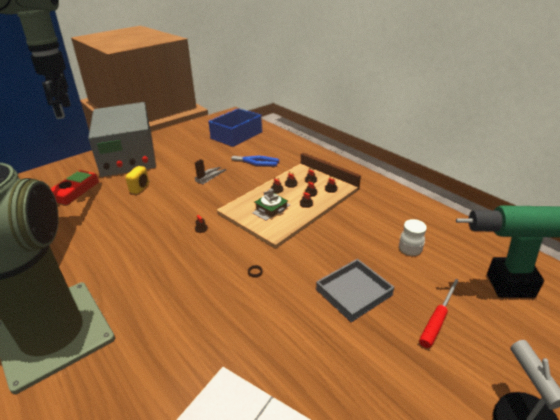

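The top view shows the fork at about (228,305) with its tines up the picture, the joystick on its board at (375,295), the tray at (551,326), the button at (338,392), the nut at (454,388) and the pliers at (245,225). The side view agrees. Next I measure these from the depth.

```bash
python3 - <<'E'
from h import *
z=np.load('top.npz');W=z['W'];p=z['p']
def reg(u0,u1,v0,v1): # 800 scale
    s=.7; sl=np.s_[int(v0*s):int(v1*s),int(u0*s):int(u1*s)]
    return W[sl].reshape(-1,3),p[sl].reshape(-1,3)
f,_=reg(205,250,265,340)
hd=f[f[:,2]>.045]; print('handle',len(hd),np.median(hd,0),hd.min(0),hd.max(0))
t=f[(f[:,2]>.006)]; print('fork all',len(t),t.min(0),t.max(0))
r=cv2.minAreaRect(t[:,:2].astype(np.float32)*1000);print(r)
j,_=reg(345,410,265,330)
print('panel', np.nanmedian(reg(325,345,300,340)[0],0))
for lo,hi in((.02,.04),(.04,.052),(.052,.07),(.07,.12)):
    q=j[(j[:,2]>lo)&(j[:,2]<hi)]
    if len(q)>4: print(lo,len(q),q.mean(0),q.min(0),q.max(0),cv2.minAreaRect(q[:,:2].astype(np.float32)*1000))
t,_=reg(515,588,285,365); q=t[(t[:,2]>.015)];print('tray',cv2.minAreaRect(q[:,:2].astype(np.float32)*1000))
for n in ('top','wrist'):
    m=optics.camera_model(n); print(n,m['fx'],m['cx'],m['cy'],np.array(m['R']).round(3).tolist(),(-np.array(m['R']).T@np.array(m['t'])).round(3))
E
```

```text
handle 78 [0.52530726 0.30731522 0.06856395] [0.51224304 0.29960505 0.04652788] [0.53884703 0.31936273 0.07526272]
fork all 327 [0.50255526 0.27690817 0.0060214 ] [0.63990088 0.36786297 0.07526272]
((569.5427856445312, 320.4192199707031), (135.6476593017578, 88.43942260742188), 3.4443533420562744)
panel [0.53837816 0.10972467 0.01533822]
0.02 223 [0.58142634 0.03282379 0.03221785] [ 0.52603463 -0.03270222  0.02001112] [0.64476746 0.09154081 0.03998605] ((584.9492797851562, 29.001094818115234), (118.56969451904297, 123.17765808105469), 0.9884717464447021)
0.04 375 [0.57788199 0.03378161 0.04441704] [ 0.54380101 -0.00085774  0.04001027] [0.61578842 0.06994124 0.05199282] ((578.771240234375, 33.9449577331543), (66.66944122314453, 65.82837677001953), 6.9585161209106445)
0.052 102 [0.57848481 0.03449382 0.05768119] [0.55656274 0.0152382  0.05204681] [0.59467389 0.05502854 0.06773671] ((573.722412109375, 35.199546813964844), (37.301124572753906, 37.157745361328125), 78.5309829711914)
0.07 21 [0.57874308 0.03358273 0.07649811] [0.57263308 0.02786871 0.07135814] [0.58581031 0.03824957 0.08243026] ((578.9053955078125, 33.605262756347656), (11.05263900756836, 11.505887985229492), 59.72783660888672)
tray ((532.0778198242188, -306.30194091796875), (110.63394927978516, 118.33622741699219), 85.22587585449219)
top 466.23159112165604 290.8763578857209 214.03651867928303 [[0.015, -1.0, 0.02], [-0.99, -0.018, -0.137], [0.137, -0.018, -0.99]] [ 0.391 -0.023  1.276]
wrist 353.03490175209794 285.16824977125714 208.6898414052986 [[0.42, 0.908, -0.002], [0.861, -0.398, 0.316], [0.286, -0.134, -0.949]] [0.168 0.556 0.374]
```

Request:
arm_command([
  {"delta_pos": [0,0,0],"roll": -0.145,"gripper": 1},
  {"delta_pos": [0,0,0],"roll": -0.145,"gripper": 1},
  {"delta_pos": [0,0,0],"roll": -0.144,"gripper": 1},
  {"delta_pos": [-25,-22,0],"roll": 0,"gripper": 1},
  {"delta_pos": [-25,-22,0],"roll": 0,"gripper": 1},
  {"delta_pos": [-25,-22,0],"roll": 0,"gripper": 1},
  {"delta_pos": [-25,-22,5],"roll": 0,"gripper": 1},
  {"delta_pos": [-25,-22,5],"roll": 0,"gripper": 1},
  {"delta_pos": [-25,-22,5],"roll": 0,"gripper": 1},
  {"delta_pos": [-25,-22,5],"roll": 0,"gripper": 1},
  {"delta_pos": [-25,-22,5],"roll": 0,"gripper": 1},
  {"delta_pos": [-25,-22,5],"roll": 0,"gripper": 1},
  {"delta_pos": [-25,-22,5],"roll": 0,"gripper": 1},
  {"delta_pos": [0,0,0],"roll": 0,"gripper": 1},
  {"delta_pos": [0,0,0],"roll": 0,"gripper": 1},
])

```text
clock: 1.6
eef_pos: [0.4916, 0.3011, 0.1954]
ee_rot: [-0.001, 0.001, 1.0, -0.0]
force: [0.8, 0.2, 0.2]
finger_gap: 0.0852
finger_force: 0.0
```

```bash
python3 - <<'E'
from h import *
p,d,m=snap('wrist'); np.savez('w1.npz',p=p,W=cloud(d,m))
cv2.imwrite('pics/w1.png',p[...,::-1]); s=bot.get_state(); print(s['eef_pos'],s['ee_rot'],s['qpos'],s['force'])
E
```

```text
[0.49118595 0.30179955 0.19579531] [-7.14659183e-04  1.13014443e-04  9.99999738e-01 -8.02825059e-06] [ 4.00574545e-01  2.41171482e-01  1.57520026e+00  5.59324740e-04
  1.32654331e+00 -1.17013137e+00] [ 0.03413401 -0.15040095  0.40557702]
```

View pics/w1.png

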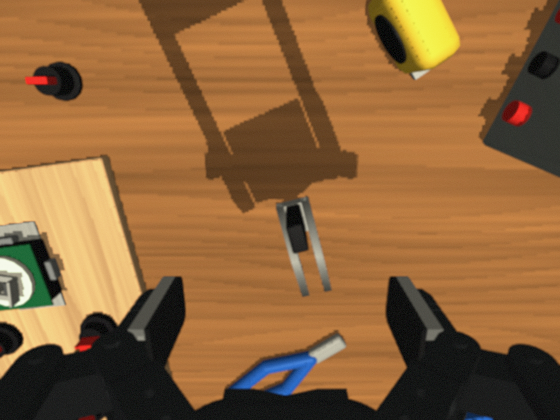

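The wrist view shows the fork at (300,245), handle top (295,213), tips at (305,295) and (327,290). It is turned about 15° towards +y. I fit its pose next.

```bash
python3 - <<'E'
from h import *
z=np.load('w1.npz');W=z['W'];p=z['p'].astype(int)
bench=np.nanmedian(W[120:140,250:270].reshape(-1,3)[:,2]); print('bench',np.nanmedian(W[300:330,250:300,2]),np.nanmedian(W[200:240,180:230,2]))
w=W[190:300,265:340].reshape(-1,3);c=p[190:300,265:340].reshape(-1,3)
h=w[w[:,2]>.062]; print('handle top',len(h),h.mean(0),cv2.minAreaRect(h[:,:2].astype(np.float32)*1000))
print('hz hist',np.histogram(h[:,2],6))
t=w[(w[:,2]>.004)&(w[:,2]<.03)]; print('base',len(t),cv2.minAreaRect(t[:,:2].astype(np.float32)*1000))
g=w[(c.min(1)>75)&(c.max(1)-c.min(1)<45)&(w[:,2]<.03)]; print('grey',len(g),cv2.minAreaRect(g[:,:2].astype(np.float32)*1000))
for th in (10,13,15,17,20):
    a=np.deg2rad(th);u=g[:,:2]@[np.cos(a),np.sin(a)];v=g[:,:2]@[-np.sin(a),np.cos(a)]
    print(th,np.percentile(u,[0,1,99,100]).round(4),np.percentile(v,[0,1,3,97,99,100]).round(4))
E
```

```text
bench 0.0008052232561840665 0.0007155364420334549
handle top 538 [0.52360668 0.31131965 0.0699961 ] ((524.9876098632812, 311.4349670410156), (26.457529067993164, 13.977309226989746), 14.564191818237305)
hz hist (array([ 13,  13,  19,  50, 338, 105]), array([0.06201729, 0.06384654, 0.06567579, 0.06750505, 0.0693343 ,
       0.07116355, 0.07299281]))
base 1562 ((564.9351196289062, 321.828125), (108.75198364257812, 33.08531951904297), 14.681307792663574)
grey 1221 ((562.9422607421875, 321.3665466308594), (104.56047058105469, 32.76064682006836), 14.607196807861328)
10 [0.5573 0.5577 0.6596 0.6632] [0.1993 0.2005 0.2014 0.236  0.237  0.2382]
13 [0.5683 0.5688 0.6706 0.6734] [0.1695 0.1699 0.1705 0.2025 0.2031 0.2036]
15 [0.5747 0.5752 0.6764 0.6791] [0.1483 0.1486 0.149  0.1804 0.1808 0.1812]
17 [0.5799 0.5805 0.6814 0.6843] [0.1248 0.1258 0.1265 0.1589 0.1595 0.16  ]
20 [0.5859 0.5867 0.6884 0.6914] [0.0892 0.0905 0.0919 0.127  0.128  0.1288]
```

Fork pose: origin (0.525, 0.3114), yaw 14.6°. Now a closer look at the clip.

Request:
arm_command([
  {"delta_pos": [-2,-30,0],"roll": 0,"gripper": 1},
  {"delta_pos": [-2,-34,0],"roll": 0,"gripper": 1},
  {"delta_pos": [-2,-34,0],"roll": 0,"gripper": 1},
  {"delta_pos": [-2,-34,0],"roll": 0,"gripper": 1},
  {"delta_pos": [-2,-34,0],"roll": 0,"gripper": 1},
  {"delta_pos": [-2,-34,0],"roll": 0,"gripper": 1},
  {"delta_pos": [-2,-34,0],"roll": 0,"gripper": 1},
  {"delta_pos": [-2,-34,0],"roll": 0,"gripper": 1},
  {"delta_pos": [0,0,0],"roll": 0,"gripper": 1},
  {"delta_pos": [0,0,0],"roll": 0,"gripper": 1},
])

```text
clock: 2.65
eef_pos: [0.5075, 0.0344, 0.1964]
ee_rot: [0.0, -0.0, 1.0, 0.0]
force: [0.0, 0.6, -0.8]
finger_gap: 0.0854
finger_force: 0.0
```

```bash
python3 - <<'E'
from h import *
p,d,m=snap('wrist'); W=cloud(d,m); np.savez('w2.npz',p=p,W=W)
s=bot.get_state(); print(s['eef_pos'],s['qpos'])
K=np.array([[m['fx'],0,m['cx']],[0,m['fy'],m['cy']],[0,0,1]])
uv=cv2.projectPoints(np.array([[.579,.034,.055]]),cv2.Rodrigues(np.array(m['R']))[0],np.array(m['t']),K,np.array(m['dist_coeffs']))[0].ravel(); print(uv)
u,v=map(int,uv); cv2.imwrite('pics/w2.png',cv2.resize(p[v-60:v+60,u-80:u+80,::-1],(800,600),interpolation=cv2.INTER_CUBIC)); print('crop origin',u-80,v-60)
E
```

```text
[0.50743898 0.03496655 0.19637293] [-1.01943811e-01  9.79508699e-02  1.74108529e+00  7.40767277e-04
  1.30269702e+00 -1.67414591e+00]
[283.839587   269.52245994]
crop origin 203 209
```

View pics/w2.png

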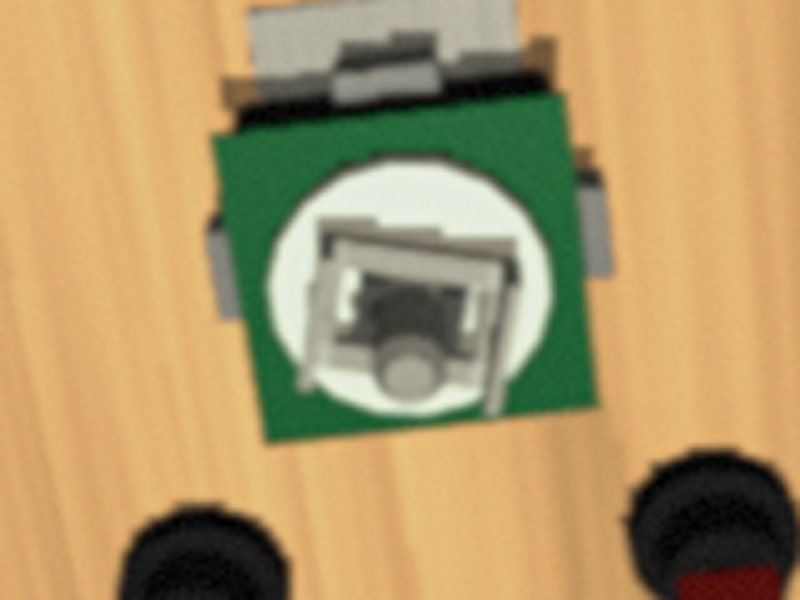

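The clip (crop centre ~(410,310)) has its ears running almost along world x, turned about -8°. The shaft top is at about (410,368), the washer around it, and a grey switch on the -x side. I fit its pose and check heights along the approach.

```bash
python3 - <<'E'
from h import *
z=np.load('w2.npz');W=z['W'];p=z['p'].astype(int)
w=W[200:340,200:370].reshape(-1,3);c=p[200:340,200:370].reshape(-1,3)
w0=w
d=np.hypot(w[:,0]-.579,w[:,1]-.034)
wood=(d>.06)&(c[:,0]-c[:,2]>50)&(w[:,2]<.03); print('panel z',np.median(w[wood,2]),wood.sum())
wh=(c.min(1)>200)&(d<.03); print('washer',wh.sum(),np.median(w[wh],0), w[wh].min(0),w[wh].max(0))
g=(d<.03)&(c.min(1)<190)&(c.max(1)-c.min(1)<40)
for lo,hi in((.05,.058),(.058,.0625),(.0625,.069),(.074,.09)):
    q=w[g&(w[:,2]>lo)&(w[:,2]<hi)]; print(lo,len(q),q.mean(0).round(4) if len(q) else '', cv2.minAreaRect(q[:,:2].astype(np.float32)*1000) if len(q)>4 else '')
grn=(c[:,1]-c[:,0]>40)&(d<.05);print('green',np.median(w[grn,2]),cv2.minAreaRect(w[grn][:,:2].astype(np.float32)*1000))
# heights along approach corridor
for th in (-8,):
    a=np.deg2rad(th);u=(w0[:,0]-.579)*np.cos(a)+(w0[:,1]-.034)*np.sin(a);v=-(w0[:,0]-.579)*np.sin(a)+(w0[:,1]-.034)*np.cos(a)
    for lo in range(-120,60,10):
        k=(abs(v)<.025)&(u*1000>lo)&(u*1000<lo+10)
        if k.any(): print(lo,np.nanpercentile(w0[k,2],99).round(4))
# white gap symmetrical etc
q=w[g&(w[:,2]>.0595)&(w[:,2]<.07)]; r=np.round(q,4); np.save('ear.npy',q)
E
```

```text
panel z 0.01577064841387292 11856
washer 676 [0.56644659 0.03413143 0.04767206] [0.55532317 0.01000371 0.04527301] [0.60499607 0.05913893 0.05040183]
0.05 622 [0.5771 0.035  0.0563] ((579.982177734375, 34.388973236083984), (35.64165115356445, 26.808595657348633), 81.80723571777344)
0.058 61 [0.5767 0.0398 0.06  ] ((579.16455078125, 34.74805450439453), (35.68637466430664, 25.22135353088379), 80.06397247314453)
0.0625 220 [0.5785 0.0349 0.0649] ((580.2984619140625, 34.69516372680664), (36.260746002197266, 26.782304763793945), 80.60493469238281)
0.074 179 [0.5788 0.0347 0.0776] ((579.9005737304688, 34.706207275390625), (12.866994857788086, 12.76403522491455), 8.712526321411133)
green 0.04171552502738064 ((579.618408203125, 34.28761291503906), (65.6335678100586, 64.9166488647461), 6.790220737457275)
-60 0.0181
-50 0.0192
-40 0.0428
-30 0.0485
-20 0.0645
-10 0.0794
0 0.0795
10 0.0654
20 0.0489
30 0.0432
40 0.0417
50 0.0173
```

Clip: centre (0.580, 0.0346), yaw about -9°. Panel about z 0.015, washer top about 0.047, and nothing higher in the approach. Now grasp the fork.

Request:
arm_command([
  {"delta_pos": [-2,30,0],"roll": 0,"gripper": 1},
  {"delta_pos": [-2.5,35,0],"roll": 0,"gripper": 1},
  {"delta_pos": [-2.5,35,0],"roll": 0,"gripper": 1},
  {"delta_pos": [-2.5,35,0],"roll": 0,"gripper": 1},
  {"delta_pos": [-2,35,0],"roll": 0,"gripper": 1},
  {"delta_pos": [-2,35,0],"roll": 0,"gripper": 1},
  {"delta_pos": [-2,36,10],"roll": 0,"gripper": 1},
  {"delta_pos": [-2,35.5,10],"roll": 0,"gripper": 1},
  {"delta_pos": [0,0,20],"roll": -0.13,"gripper": 1},
  {"delta_pos": [0,0,20],"roll": -0.125,"gripper": 1},
  {"delta_pos": [0,0,22],"roll": 0,"gripper": 1},
  {"delta_pos": [0,0,22],"roll": 0,"gripper": 1},
  {"delta_pos": [0,0,22],"roll": 0,"gripper": 1},
  {"delta_pos": [0,0,22],"roll": 0,"gripper": 1},
  {"delta_pos": [0,0,16],"roll": 0,"gripper": 1},
  {"delta_pos": [0,0,4],"roll": 0,"gripper": 1},
  {"delta_pos": [0,0,0],"roll": 0,"gripper": 1},
])

```text
clock: 4.4
eef_pos: [0.5244, 0.3109, 0.0277]
ee_rot: [-0.001, -0.128, 0.992, -0.0]
force: [-0.5, 0.9, 0.7]
finger_gap: 0.0856
finger_force: 0.0
```

Request:
arm_command([
  {"delta_pos": [-0.5,0.5,0],"roll": 0,"gripper": 0},
  {"delta_pos": [0,0,0],"roll": 0,"gripper": -0.4},
  {"delta_pos": [0,0,0],"roll": 0,"gripper": -0.5},
  {"delta_pos": [0,0,0],"roll": 0,"gripper": -1},
  {"delta_pos": [0,0,0],"roll": 0,"gripper": -1},
  {"delta_pos": [0,0,0],"roll": 0,"gripper": -1},
  {"delta_pos": [0,0,0],"roll": 0,"gripper": -1},
  {"delta_pos": [0,0,0],"roll": 0,"gripper": -1},
  {"delta_pos": [0,0,0],"roll": 0,"gripper": -1},
  {"delta_pos": [0,0,0],"roll": 0,"gripper": -1},
], force=110)

```text
clock: 5.4
eef_pos: [0.5261, 0.311, 0.0289]
ee_rot: [0.001, -0.127, 0.992, 0.0]
force: [-0.2, -1.0, 5.6]
finger_gap: 0.0128
finger_force: 107.5
```

Request:
arm_command([
  {"delta_pos": [0,0,-5],"roll": 0,"gripper": -1},
  {"delta_pos": [0,0,-17],"roll": 0,"gripper": -1},
  {"delta_pos": [0,0,-20],"roll": 0,"gripper": -1},
  {"delta_pos": [0,0,-20],"roll": 0,"gripper": -1},
  {"delta_pos": [0,0,-20],"roll": 0,"gripper": -1},
  {"delta_pos": [0,0,-8],"roll": 0.137,"gripper": -1},
  {"delta_pos": [0,0,0],"roll": 0.137,"gripper": -1},
  {"delta_pos": [0,0,0],"roll": 0.138,"gripper": -1},
  {"delta_pos": [4.5,-28,0],"roll": 0,"gripper": -1},
  {"delta_pos": [5,-30,0],"roll": 0,"gripper": -1},
  {"delta_pos": [5,-30,0],"roll": 0,"gripper": -1},
  {"delta_pos": [5,-30,0],"roll": 0,"gripper": -1},
  {"delta_pos": [5,-30,0],"roll": 0,"gripper": -1},
  {"delta_pos": [5,-30,0],"roll": 0,"gripper": -1},
  {"delta_pos": [5,-30,0],"roll": 0,"gripper": -1},
  {"delta_pos": [5,-30,0],"roll": 0,"gripper": -1},
  {"delta_pos": [6,-26.6,0],"roll": 0,"gripper": -1},
  {"delta_pos": [0,0,0],"roll": 0,"gripper": -1},
  {"delta_pos": [0,0,0],"roll": 0,"gripper": -1},
])

```text
clock: 7.3
eef_pos: [0.4386, 0.0565, 0.1178]
ee_rot: [-0.001, 0.079, 0.997, 0.0]
force: [-0.2, 0.3, -1.5]
finger_gap: 0.0128
finger_force: 107.7
```

```bash
python3 - <<'E'
from h import *
s=bot.get_state(); p,d,m=snap('wrist'); W=cloud(d,m); np.savez('w3.npz',p=p,W=W)
cv2.imwrite('pics/w3.png',p[...,::-1]); print(s['eef_pos'],s['ee_rot'],s['force'],s['qpos'])
E
```

```text
[0.43864344 0.05653772 0.11776412] [-5.82173305e-04  7.91208062e-02  9.96864826e-01  2.79996347e-04] [-0.17818456  0.25800356 -1.53162575] [-6.83898302e-02  5.72596868e-02  1.96635077e+00  6.36361334e-04
  1.11914050e+00 -1.48105702e+00]
```

View pics/w3.png

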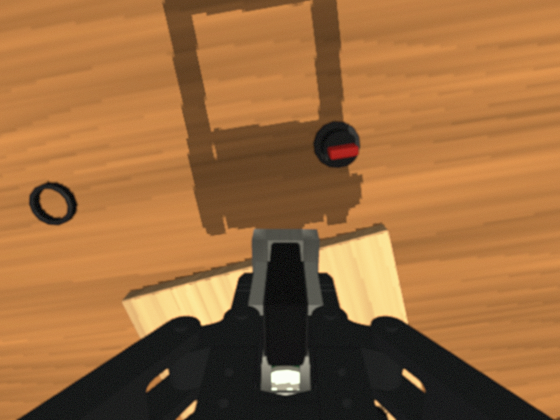

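The wrist view shows only the fork's back and handle, held straight (255–318, 230–390). I check the tines' pose with the top camera.

```bash
python3 - <<'E'
from h import *
s=bot.get_state();T=s['eef_pos']
p,d,m=snap('top'); W=cloud(d,m); w=W.reshape(-1,3);c=p.reshape(-1,3).astype(int)
a=-.1585;e=np.array([np.cos(a),np.sin(a)]);n=np.array([-e[1],e[0]])
u=(w[:,:2]-T[:2])@e*1000;v=(w[:,:2]-T[:2])@n*1000
k=(u>48)&(u<110)&(abs(v)<30)&(w[:,2]>.075)&(w[:,2]<.13)
print(k.sum(),u[k].max(),np.percentile(v[k],[0,5,95,100]))
for lo in range(48,108,6):
    q=k&(u>lo)&(u<lo+6)
    if q.any(): print(lo,q.sum(),v[q].min().round(1),v[q].max().round(1),v[q].mean().round(1),(np.median(w[q,2])*1000).round(1))
# clip & shaft in same frame, old top
o=np.load('top.npz')['W'].reshape(-1,3); q=(o[:,2]>.073)&(np.hypot(o[:,0]-.58,o[:,1]-.035)<.02); print('shaft in top frame',o[q].mean(0))
o=w;q=(o[:,2]>.073)&(np.hypot(o[:,0]-.58,o[:,1]-.035)<.02); print('shaft now',q.sum(),o[q].mean(0))
E
```

```text
63 95.40005469126743 [-16.72933133 -16.34822475  15.24218363  16.138444  ]
66 6 -16.4 15.2 -1.6 97.5
72 14 -16.4 16.1 -0.5 95.5
78 14 -16.5 15.2 -0.6 95.2
84 15 -15.4 16.0 0.7 92.7
90 14 -16.7 15.0 -0.2 90.0
shaft in top frame [0.5789668  0.03353597 0.07752752]
shaft now 21 [0.57878467 0.03359613 0.07623208]
```

Request:
arm_command([
  {"delta_pos": [-14,0.4,8],"roll": 0,"gripper": -1},
  {"delta_pos": [-14,0,12],"roll": 0,"gripper": -1},
  {"delta_pos": [0,0,12],"roll": 0,"gripper": -1},
  {"delta_pos": [0,0,4],"roll": 0,"gripper": -1},
  {"delta_pos": [0,0,0],"roll": 0,"gripper": -1},
  {"delta_pos": [0,0,0],"roll": 0,"gripper": -1},
  {"delta_pos": [0,0,0],"roll": 0,"gripper": -1},
])

```text
clock: 8.1
eef_pos: [0.4671, 0.0528, 0.0828]
ee_rot: [0.0, 0.078, 0.997, -0.0]
force: [0.3, -0.6, -1.4]
finger_gap: 0.0126
finger_force: 107.7
```

Request:
arm_command([
  {"delta_pos": [0,0,1],"roll": 0,"gripper": -1},
  {"delta_pos": [0,0,1],"roll": 0,"gripper": -1},
  {"delta_pos": [0,0,0],"roll": 0,"gripper": -1},
  {"delta_pos": [0,0,0],"roll": 0,"gripper": -1},
])

```text
clock: 8.5
eef_pos: [0.4671, 0.0526, 0.0803]
ee_rot: [0.0, 0.078, 0.997, 0.0]
force: [0.1, 0.2, -2.3]
finger_gap: 0.0129
finger_force: 107.7
```

Request:
arm_command([
  {"delta_pos": [0,0,1],"roll": 0,"gripper": -1},
  {"delta_pos": [0,0,0],"roll": 0,"gripper": -1},
  {"delta_pos": [0,0,0],"roll": 0,"gripper": -1},
])

```text
clock: 8.8
eef_pos: [0.467, 0.0527, 0.0792]
ee_rot: [-0.0, 0.078, 0.997, -0.0]
force: [-0.0, -0.5, -1.3]
finger_gap: 0.0127
finger_force: 107.7
```

Request:
arm_command([
  {"delta_pos": [0,0,0.5],"roll": 0,"gripper": -1},
  {"delta_pos": [0,0,0.5],"roll": 0,"gripper": -1},
  {"delta_pos": [0,0,0],"roll": 0,"gripper": -1},
  {"delta_pos": [0,0,0],"roll": 0,"gripper": -1},
])

```text
clock: 9.2
eef_pos: [0.467, 0.0527, 0.0782]
ee_rot: [-0.0, 0.078, 0.997, 0.0]
force: [-0.5, -0.2, -1.6]
finger_gap: 0.013
finger_force: 107.7
```

Request:
arm_command([
  {"delta_pos": [0,0,0.5],"roll": 0,"gripper": -1},
  {"delta_pos": [0,0,0.5],"roll": 0,"gripper": -1},
  {"delta_pos": [0,0,0],"roll": 0,"gripper": -1},
  {"delta_pos": [0,0,0],"roll": 0,"gripper": -1},
])

```text
clock: 9.6
eef_pos: [0.467, 0.0527, 0.0773]
ee_rot: [-0.0, 0.078, 0.997, 0.0]
force: [0.3, 0.4, -1.2]
finger_gap: 0.0125
finger_force: 107.7
```

Request:
arm_command([
  {"delta_pos": [0,0,0.5],"roll": 0,"gripper": -1},
  {"delta_pos": [0,0,0],"roll": 0,"gripper": -1},
  {"delta_pos": [0,0,0],"roll": 0,"gripper": -1},
])

```text
clock: 9.9
eef_pos: [0.467, 0.0527, 0.0768]
ee_rot: [-0.0, 0.078, 0.997, -0.0]
force: [0.3, 0.1, -1.4]
finger_gap: 0.013
finger_force: 107.7
```

Request:
arm_command([
  {"delta_pos": [0,0,0.5],"roll": 0,"gripper": -1},
  {"delta_pos": [0,0,0],"roll": 0,"gripper": -1},
  {"delta_pos": [0,0,0],"roll": 0,"gripper": -1},
])

```text
clock: 10.2
eef_pos: [0.467, 0.0527, 0.0763]
ee_rot: [-0.0, 0.078, 0.997, 0.0]
force: [0.9, -0.3, -0.7]
finger_gap: 0.0123
finger_force: 107.7
```

Request:
arm_command([
  {"delta_pos": [0,0,0.5],"roll": 0,"gripper": -1},
  {"delta_pos": [0,0,0],"roll": 0,"gripper": -1},
  {"delta_pos": [0,0,0],"roll": 0,"gripper": -1},
])

```text
clock: 10.5
eef_pos: [0.4672, 0.0527, 0.0759]
ee_rot: [0.0, 0.078, 0.997, -0.0]
force: [1.8, -0.1, -1.5]
finger_gap: 0.0128
finger_force: 107.8
```

Request:
arm_command([
  {"delta_pos": [0,0,0.5],"roll": 0,"gripper": -1},
  {"delta_pos": [0,0,0],"roll": 0,"gripper": -1},
  {"delta_pos": [0,0,0],"roll": 0,"gripper": -1},
])

```text
clock: 10.8
eef_pos: [0.4675, 0.0526, 0.0756]
ee_rot: [0.001, 0.078, 0.997, 0.0]
force: [-1.0, 0.0, 0.2]
finger_gap: 0.0128
finger_force: 108.1
```

Contact with the washer at about z 0.047 (TCP 0.076). Pressing slightly and sliding in.

Request:
arm_command([
  {"delta_pos": [0,0,0.5],"roll": 0,"gripper": -1},
  {"delta_pos": [-2,0,0],"roll": 0,"gripper": -1},
  {"delta_pos": [-3,0,0],"roll": 0,"gripper": -1},
  {"delta_pos": [-3,0,0],"roll": 0,"gripper": -1},
  {"delta_pos": [-2,0,0],"roll": 0,"gripper": -1},
  {"delta_pos": [0,0,0],"roll": 0,"gripper": -1},
  {"delta_pos": [0,0,0],"roll": 0,"gripper": -1},
])

```text
clock: 11.5
eef_pos: [0.478, 0.051, 0.0752]
ee_rot: [0.001, 0.078, 0.997, -0.0]
force: [1.7, 0.0, 3.2]
finger_gap: 0.0126
finger_force: 108.6
```

```bash
python3 - <<'E'
from h import *
s=bot.get_state();print(s['eef_pos'],s['ee_rot'],s['force'],s['ft_torque'])
p,d,m=snap('side')
K=np.array([[m['fx'],0,m['cx']],[0,m['fy'],m['cy']],[0,0,1]])
uv=cv2.projectPoints(np.array([[.55,.035,.055]]),cv2.Rodrigues(np.array(m['R']))[0],np.array(m['t']),K,np.array(m['dist_coeffs']))[0].ravel(); u,v=map(int,uv)
cv2.imwrite('pics/s4.png',cv2.resize(p[v-45:v+45,u-60:u+60,::-1],(800,600),interpolation=cv2.INTER_CUBIC))
E
```

```text
[0.47802517 0.0510096  0.0751711 ] [ 1.15729301e-03  7.83148765e-02  9.96928002e-01 -1.70606080e-05] [1.7097835  0.04018699 3.18737523] [-0.11919483 -0.60857934 -0.00140316]
```

View pics/s4.png

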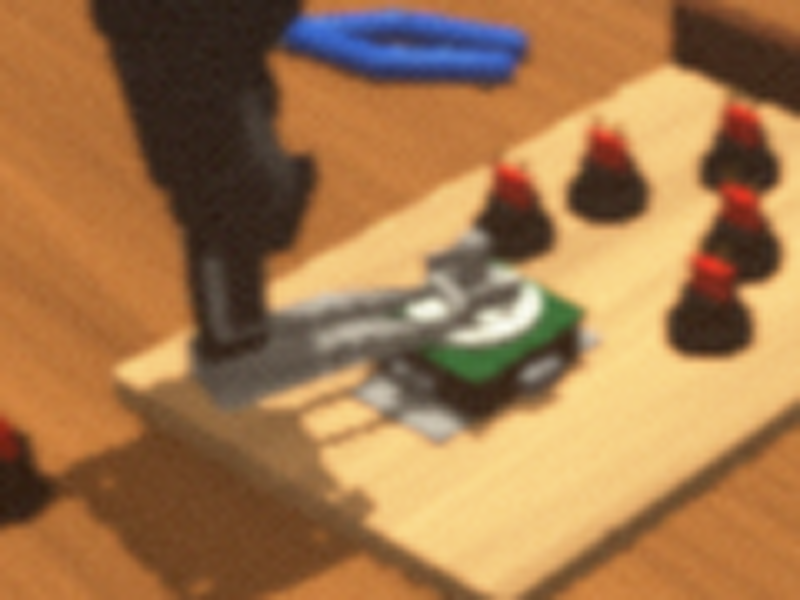

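The side view shows the tines lying on the washer, tips under the clip at (450,290), shaft clear. Press is about 5 N; advancing.

Request:
arm_command([
  {"delta_pos": [-2,0,0],"roll": 0,"gripper": -1},
  {"delta_pos": [-2,0,0],"roll": 0,"gripper": -1},
  {"delta_pos": [-2,0,0],"roll": 0,"gripper": -1},
  {"delta_pos": [-2,0,0],"roll": 0,"gripper": -1},
  {"delta_pos": [0,0,0],"roll": 0,"gripper": -1},
])

```text
clock: 12.05
eef_pos: [0.4852, 0.0499, 0.0752]
ee_rot: [0.0, 0.078, 0.997, 0.0]
force: [-0.5, 0.1, 6.6]
finger_gap: 0.0128
finger_force: 108.9
```

Request:
arm_command([
  {"delta_pos": [-1,0,0],"roll": 0,"gripper": -1},
  {"delta_pos": [-1,0,0],"roll": 0,"gripper": -1},
  {"delta_pos": [-1,0,0],"roll": 0,"gripper": -1},
  {"delta_pos": [0,0,0],"roll": 0,"gripper": -1},
])

```text
clock: 12.45
eef_pos: [0.488, 0.0495, 0.0753]
ee_rot: [0.0, 0.078, 0.997, 0.0]
force: [-1.2, 1.0, 7.2]
finger_gap: 0.0128
finger_force: 109.0
```

Request:
arm_command([
  {"delta_pos": [-1,0,0],"roll": 0,"gripper": -1},
  {"delta_pos": [-1,0,0],"roll": 0,"gripper": -1},
  {"delta_pos": [0,0,0],"roll": 0,"gripper": -1},
])

```text
clock: 12.75
eef_pos: [0.4899, 0.0491, 0.0753]
ee_rot: [0.0, 0.078, 0.997, 0.0]
force: [-2.0, -0.2, 7.4]
finger_gap: 0.0127
finger_force: 109.0
```

Request:
arm_command([
  {"delta_pos": [0,0,-0.6],"roll": 0,"gripper": -1},
  {"delta_pos": [-1,0,0],"roll": 0,"gripper": -1},
  {"delta_pos": [0,0,0],"roll": 0,"gripper": -1},
])

```text
clock: 13.05
eef_pos: [0.4905, 0.049, 0.0755]
ee_rot: [-0.0, 0.078, 0.997, 0.0]
force: [-1.6, 0.6, 4.9]
finger_gap: 0.013
finger_force: 108.7
```

Request:
arm_command([
  {"delta_pos": [-1,0,0],"roll": 0,"gripper": -1},
  {"delta_pos": [-1,0,0],"roll": 0,"gripper": -1},
  {"delta_pos": [0,0,0],"roll": 0,"gripper": -1},
])

```text
clock: 13.35
eef_pos: [0.4925, 0.0487, 0.0755]
ee_rot: [-0.0, 0.078, 0.997, 0.0]
force: [-1.7, 1.1, 4.7]
finger_gap: 0.0128
finger_force: 108.7
```

Request:
arm_command([
  {"delta_pos": [-1,0,-0.4],"roll": 0,"gripper": -1},
  {"delta_pos": [-1,0,0],"roll": 0,"gripper": -1},
  {"delta_pos": [0,0,0],"roll": 0,"gripper": -1},
])

```text
clock: 13.65
eef_pos: [0.4944, 0.0483, 0.0756]
ee_rot: [-0.0, 0.078, 0.997, 0.0]
force: [-0.2, 0.2, 4.9]
finger_gap: 0.0126
finger_force: 108.7
```

Request:
arm_command([
  {"delta_pos": [-1,0,0],"roll": 0,"gripper": -1},
  {"delta_pos": [-1,0,0],"roll": 0,"gripper": -1},
  {"delta_pos": [0,0,0],"roll": 0,"gripper": -1},
])

```text
clock: 13.95
eef_pos: [0.4966, 0.048, 0.0756]
ee_rot: [-0.0, 0.078, 0.997, 0.0]
force: [-1.2, 0.2, 4.2]
finger_gap: 0.0131
finger_force: 108.7
```

Request:
arm_command([
  {"delta_pos": [-1,0,0],"roll": 0,"gripper": -1},
  {"delta_pos": [-1,0,0],"roll": 0,"gripper": -1},
  {"delta_pos": [0,0,0],"roll": 0,"gripper": -1},
])

```text
clock: 14.25
eef_pos: [0.4987, 0.0477, 0.0756]
ee_rot: [-0.0, 0.078, 0.997, -0.0]
force: [-1.1, 0.2, 3.2]
finger_gap: 0.0128
finger_force: 108.7
```

Request:
arm_command([
  {"delta_pos": [-1,0,0],"roll": 0,"gripper": -1},
  {"delta_pos": [-1,0,0],"roll": 0,"gripper": -1},
  {"delta_pos": [0,0,0],"roll": 0,"gripper": -1},
])

```text
clock: 14.55
eef_pos: [0.5007, 0.0474, 0.0757]
ee_rot: [0.0, 0.078, 0.997, 0.0]
force: [-1.2, -0.3, 2.9]
finger_gap: 0.0128
finger_force: 108.6
```

Request:
arm_command([
  {"delta_pos": [-1,0,0],"roll": 0,"gripper": -1},
  {"delta_pos": [-1,0,0],"roll": 0,"gripper": -1},
  {"delta_pos": [0,0,0],"roll": 0,"gripper": -1},
])

```text
clock: 14.85
eef_pos: [0.5027, 0.047, 0.0757]
ee_rot: [0.0, 0.078, 0.997, -0.0]
force: [-0.2, 0.7, 2.3]
finger_gap: 0.0126
finger_force: 108.6
```

```bash
python3 - <<'E'
from h import *
s=bot.get_state();print(s['eef_pos'],s['ee_rot'],s['force'],s['ft_torque'])
p,d,m=snap('side')
K=np.array([[m['fx'],0,m['cx']],[0,m['fy'],m['cy']],[0,0,1]])
uv=cv2.projectPoints(np.array([[.57,.035,.06]]),cv2.Rodrigues(np.array(m['R']))[0],np.array(m['t']),K,np.array(m['dist_coeffs']))[0].ravel(); u,v=map(int,uv)
cv2.imwrite('pics/s5.png',cv2.resize(p[v-30:v+30,u-40:u+40,::-1],(800,600),interpolation=cv2.INTER_CUBIC))
p,d,m=snap('top');w=cloud(d,m).reshape(-1,3);o=np.load('top.npz')['W'].reshape(-1,3)
for x in (o,w):
    a=np.deg2rad(-9);u=(x[:,0]-.579)*np.cos(a)+(x[:,1]-.0336)*np.sin(a);v=-(x[:,0]-.579)*np.sin(a)+(x[:,1]-.0336)*np.cos(a)
    for sgn in(-1,1):
        k=(abs(u)<.010)&(v*sgn>.0145)&(v*sgn<.019); print(sgn,np.sort(x[k,2])[-12:].round(4))
E
```

```text
[0.50268892 0.04700571 0.07570163] [ 5.66335712e-06  7.83287404e-02  9.96927584e-01 -1.57865204e-05] [-0.1742962   0.72254524  2.3183153 ] [ 0.0219502  -0.18265338  0.03336332]
-1 [0.0462 0.0463 0.0486 0.057  0.0592 0.0593 0.061  0.0613 0.0637 0.0643
 0.0656 0.0658]
1 [0.054  0.054  0.0558 0.0571 0.0615 0.0625 0.0627 0.0628 0.0631 0.0636
 0.0653 0.0663]
-1 []
1 []
```

View pics/s5.png

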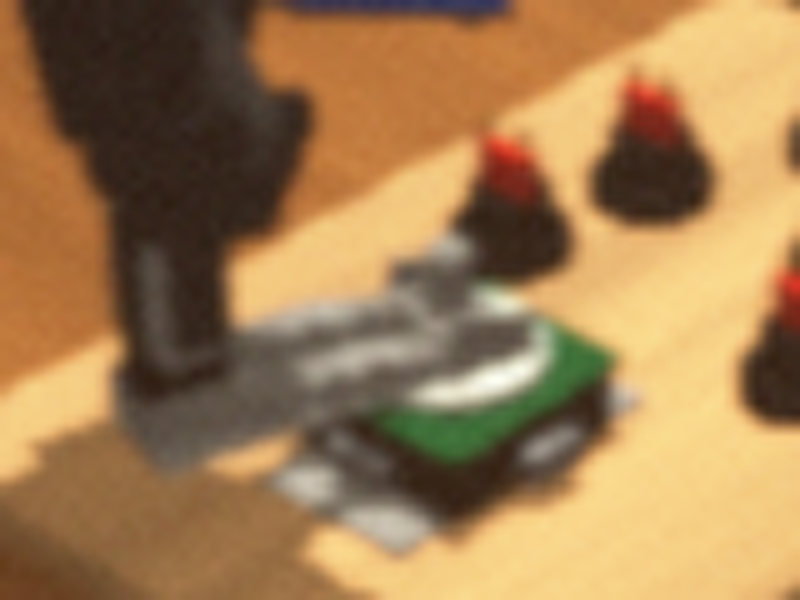

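The side view shows the tines on the washer on both sides of the shaft, with the clip at (430,285) on the ramps. Continuing.

Request:
arm_command([
  {"delta_pos": [-1,0,0],"roll": 0,"gripper": -1},
  {"delta_pos": [-1,0,0],"roll": 0,"gripper": -1},
  {"delta_pos": [0,0,0],"roll": 0,"gripper": -1},
])

```text
clock: 15.25
eef_pos: [0.5043, 0.0468, 0.0757]
ee_rot: [-0.0, 0.078, 0.997, 0.0]
force: [-2.6, 0.8, 4.9]
finger_gap: 0.0124
finger_force: 108.6
```

Request:
arm_command([
  {"delta_pos": [-1,0,0],"roll": 0,"gripper": -1},
  {"delta_pos": [-1,0,0],"roll": 0,"gripper": -1},
  {"delta_pos": [0,0,0],"roll": 0,"gripper": -1},
])

```text
clock: 15.55
eef_pos: [0.5068, 0.0464, 0.0757]
ee_rot: [0.0, 0.078, 0.997, -0.0]
force: [-0.5, 1.1, 3.1]
finger_gap: 0.0122
finger_force: 108.6
```

Request:
arm_command([
  {"delta_pos": [-1,0,0],"roll": 0,"gripper": -1},
  {"delta_pos": [-1,0,0],"roll": 0,"gripper": -1},
  {"delta_pos": [0,0,0],"roll": 0,"gripper": -1},
])

```text
clock: 15.85
eef_pos: [0.5087, 0.0461, 0.0757]
ee_rot: [0.0, 0.078, 0.997, 0.0]
force: [-0.7, -0.0, 3.1]
finger_gap: 0.0126
finger_force: 108.6
```

```bash
python3 - <<'E'
from h import *
s=bot.get_state();print(s['eef_pos'],s['force'],s['ft_torque'])
o=np.load('side.npz')['W'];p,d,m=snap('side');w=cloud(d,m)
for W in (o,w):
    x=W.reshape(-1,3); a=np.deg2rad(-9);u=(x[:,0]-.5795)*np.cos(a)+(x[:,1]-.0342)*np.sin(a);v=-(x[:,0]-.5795)*np.sin(a)+(x[:,1]-.0342)*np.cos(a)
    k=(abs(u)<.013)&(abs(v)<.022)&(x[:,2]>.04)
    q=np.c_[u,v,x[:,2]][k]*1000
    for vv in range(-22,20,4):
        r=q[(q[:,1]>=vv)&(q[:,1]<vv+4)]
        if len(r): print(vv,len(r),np.sort(r[:,2])[-4:].round(1),end=' | ')
    print()
E
```

```text
[0.50870513 0.04610337 0.0757392 ] [-0.71866208 -0.01802408  3.11776875] [ 0.01965115 -0.07921399  0.02765733]
-22 36 [61.4 62.8 62.9 63.2] | -18 7 [45.2 45.4 45.8 46.1] | -14 7 [51.1 54.  61.1 61.8] | -10 27 [73.  73.4 74.6 74.8] | -6 24 [75.8 75.9 76.2 77.3] | -2 5 [46.6 54.6 76.1 76.2] | 2 7 [53.2 53.6 53.9 55.7] | 6 5 [45.8 53.4 53.8 55.3] | 10 22 [62.1 62.5 62.7 62.8] | 14 1 [45.5] | 18 1 [44.7] | 
-22 47 [64.4 66.2 66.3 67.5] | -18 9 [57.1 59.  59.5 61.4] | -14 4 [57.6 61.3 70.1 75.6] | -10 22 [74.2 74.6 75.7 76.6] | -6 12 [75.1 76.2 76.8 79. ] | -2 6 [57.7 58.6 66.4 75.5] | 2 9 [56.8 57.4 58.9 60.9] | 6 7 [58.5 60.8 61.  66.9] | 10 11 [62.  64.7 66.3 67.7] | 14 3 [58.  61.5 64.5] |
```

The clip has risen about 4 mm. Continuing slowly.

Request:
arm_command([
  {"delta_pos": [-1,0,0],"roll": 0,"gripper": -1},
  {"delta_pos": [-1,0,0],"roll": 0,"gripper": -1},
  {"delta_pos": [0,0,0],"roll": 0,"gripper": -1},
])

```text
clock: 16.2
eef_pos: [0.5104, 0.0458, 0.0757]
ee_rot: [-0.0, 0.078, 0.997, -0.0]
force: [-2.4, 1.2, 4.1]
finger_gap: 0.0124
finger_force: 108.6
```

Request:
arm_command([
  {"delta_pos": [-1,0,0],"roll": 0,"gripper": -1},
  {"delta_pos": [-1,0,0],"roll": 0,"gripper": -1},
  {"delta_pos": [0,0,0],"roll": 0,"gripper": -1},
])

```text
clock: 16.5
eef_pos: [0.5119, 0.0456, 0.0758]
ee_rot: [-0.001, 0.078, 0.997, 0.0]
force: [-3.7, 0.1, 6.0]
finger_gap: 0.0128
finger_force: 108.7
```

Request:
arm_command([
  {"delta_pos": [-1,0,0],"roll": 0,"gripper": -1},
  {"delta_pos": [-1,0,0],"roll": 0,"gripper": -1},
  {"delta_pos": [0,0,0],"roll": 0,"gripper": -1},
])

```text
clock: 16.8
eef_pos: [0.5131, 0.0455, 0.0758]
ee_rot: [-0.002, 0.078, 0.997, 0.0]
force: [-6.9, 0.3, 8.2]
finger_gap: 0.0127
finger_force: 109.0
```

Request:
arm_command([
  {"delta_pos": [-1,0,0],"roll": 0,"gripper": -1},
  {"delta_pos": [-1,0,0],"roll": 0,"gripper": -1},
  {"delta_pos": [0,0,0],"roll": 0,"gripper": -1},
])

```text
clock: 17.1
eef_pos: [0.515, 0.0452, 0.0758]
ee_rot: [-0.002, 0.078, 0.997, 0.0]
force: [-6.5, 0.8, 9.4]
finger_gap: 0.0125
finger_force: 109.3
```

```bash
cat > clipz.py <<'E'
from h import *
s=bot.get_state();print(s['eef_pos'],s['force'],s['ft_torque'])
p,d,m=snap('side');W=cloud(d,m); np.savez('sl.npz',p=p,W=W)
x=W.reshape(-1,3); a=np.deg2rad(-9);u=(x[:,0]-.5795)*np.cos(a)+(x[:,1]-.0342)*np.sin(a);v=-(x[:,0]-.5795)*np.sin(a)+(x[:,1]-.0342)*np.cos(a)
k=(abs(u)<.013)&(abs(v)<.022)&(x[:,2]>.04)
q=np.c_[u,v,x[:,2]][k]*1000
for vv in range(-22,20,4):
    r=q[(q[:,1]>=vv)&(q[:,1]<vv+4)]
    if len(r): print(vv,len(r),np.sort(r[:,2])[-4:].round(1),end=' | ')
E
python3 clipz.py
```

```text
[0.51495912 0.04521064 0.07584109] [-6.51869794  0.76649269  9.41392914] [0.15751802 0.68499315 0.03055186]
-22 42 [65.9 65.9 67.9 70.2] | -18 19 [60.6 61.2 65.7 67.6] | -14 7 [63.  65.6 71.6 72.2] | -10 20 [74.3 75.9 76.5 78.9] | -6 8 [70.  74.3 74.8 75.4] | -2 6 [64.3 74.6 76.2 76.9] | 2 5 [51.5 54.7 59.9 60.9] | 6 11 [59.7 59.7 61.2 66.1] | 10 14 [66.1 66.4 67.8 68.2] | 14 3 [59.1 63.6 67.3] |
```

Request:
arm_command([
  {"delta_pos": [0,0,-0.4],"roll": 0,"gripper": -1},
  {"delta_pos": [0,0,-0.4],"roll": 0,"gripper": -1},
  {"delta_pos": [0,0,0],"roll": 0,"gripper": -1},
])

```text
clock: 17.45
eef_pos: [0.5151, 0.0452, 0.076]
ee_rot: [-0.002, 0.078, 0.997, 0.0]
force: [-5.0, 0.6, 4.1]
finger_gap: 0.013
finger_force: 108.5
```

Request:
arm_command([
  {"delta_pos": [-1,0,0],"roll": 0,"gripper": -1},
  {"delta_pos": [0,0,0],"roll": 0,"gripper": -1},
])

```text
clock: 17.65
eef_pos: [0.5156, 0.0451, 0.076]
ee_rot: [-0.002, 0.078, 0.997, 0.0]
force: [-7.0, 0.7, 5.5]
finger_gap: 0.0126
finger_force: 108.6
```

Request:
arm_command([
  {"delta_pos": [-1,0,0],"roll": 0,"gripper": -1},
  {"delta_pos": [0,0,0],"roll": 0,"gripper": -1},
])

```text
clock: 17.85
eef_pos: [0.5185, 0.0445, 0.0761]
ee_rot: [0.0, 0.078, 0.997, -0.0]
force: [-0.7, 0.2, -1.4]
finger_gap: 0.0129
finger_force: 108.0
```

```bash
python3 clipz.py
```

```text
[0.51849421 0.04447543 0.07606307] [-0.74668472  0.19827528 -1.36274724] [0.05122329 0.02692391 0.03062697]
-22 52 [66.4 68.5 69.4 70. ] | -18 9 [52.8 57.4 60.2 61.6] | -14 8 [68.2 68.9 70.1 77.3] | -10 17 [73.6 74.1 76.  76.9] | -6 12 [75.3 76.2 76.4 76.5] | -2 4 [61.5 63.3 75.6 76.4] | 2 9 [61.  61.8 62.4 63.1] | 6 7 [51.4 59.2 61.6 63.1] | 10 13 [66.5 67.5 67.5 68.4] | 14 4 [64.  66.  68.4 69. ] |
```

The load dropped: the clip has come free. A few more mm to make sure it is well above the groove, with a slight press.

Request:
arm_command([
  {"delta_pos": [0,0,0.5],"roll": 0,"gripper": -1},
  {"delta_pos": [-1,0,0],"roll": 0,"gripper": -1},
  {"delta_pos": [-1,0,0],"roll": 0,"gripper": -1},
  {"delta_pos": [0,0,0],"roll": 0,"gripper": -1},
  {"delta_pos": [0,0,0],"roll": 0,"gripper": -1},
])

```text
clock: 18.4
eef_pos: [0.5205, 0.0442, 0.076]
ee_rot: [0.0, 0.078, 0.997, -0.0]
force: [0.7, 0.2, -0.9]
finger_gap: 0.0126
finger_force: 108.0
```

Request:
arm_command([
  {"delta_pos": [-1,0,0],"roll": 0,"gripper": -1},
  {"delta_pos": [-1,0,0],"roll": 0,"gripper": -1},
  {"delta_pos": [0,0,0],"roll": 0,"gripper": -1},
  {"delta_pos": [0,0,0],"roll": 0,"gripper": -1},
])

```text
clock: 18.8
eef_pos: [0.5223, 0.0439, 0.076]
ee_rot: [-0.0, 0.078, 0.997, 0.0]
force: [0.2, 0.1, -1.4]
finger_gap: 0.0125
finger_force: 108.0
```

```bash
python3 clipz.py
```

```text
[0.52228983 0.04394842 0.07597194] [ 0.17234745  0.05519922 -1.38631055] [-0.03372451  0.11575019 -0.02250988]
-22 46 [67.4 67.9 69.  71. ] | -18 15 [52.3 53.  62.2 62.7] | -14 8 [70.3 71.5 72.  73.2] | -10 14 [73.8 74.2 74.4 76.4] | -6 14 [74.8 75.  76.  76.5] | -2 5 [63.1 63.6 74.9 75.5] | 2 6 [62.7 63.1 63.8 75.3] | 6 11 [58.1 61.  62.7 63.7] | 10 15 [68.  69.4 69.9 70.8] | 14 2 [61.3 67.4] |
```

The clip's frame rose from 53.7 to 63 mm, so it is well clear of the groove. Now withdraw the wedge straight back, then lift it.

Request:
arm_command([
  {"delta_pos": [2,0,0],"roll": 0,"gripper": -1},
  {"delta_pos": [3,0,0],"roll": 0,"gripper": -1},
  {"delta_pos": [4,0,0],"roll": 0,"gripper": -1},
  {"delta_pos": [5,0,0],"roll": 0,"gripper": -1},
  {"delta_pos": [6,0,0],"roll": 0,"gripper": -1},
  {"delta_pos": [6,0,0],"roll": 0,"gripper": -1},
  {"delta_pos": [6,0,0],"roll": 0,"gripper": -1},
  {"delta_pos": [8,0,0],"roll": 0,"gripper": -1},
  {"delta_pos": [8,0,0],"roll": 0,"gripper": -1},
  {"delta_pos": [10,0,0],"roll": 0,"gripper": -1},
  {"delta_pos": [10,0,0],"roll": 0,"gripper": -1},
  {"delta_pos": [10,0,0],"roll": 0,"gripper": -1},
  {"delta_pos": [10,0,0],"roll": 0,"gripper": -1},
  {"delta_pos": [0,0,-10],"roll": 0,"gripper": -1},
  {"delta_pos": [0,0,-20],"roll": 0,"gripper": -1},
  {"delta_pos": [0,0,-15],"roll": 0,"gripper": -1},
  {"delta_pos": [0,0,0],"roll": 0,"gripper": -1},
])

```text
clock: 20.55
eef_pos: [0.4384, 0.0575, 0.1242]
ee_rot: [0.004, 0.078, 0.997, 0.0]
force: [-0.2, 0.0, -1.5]
finger_gap: 0.0128
finger_force: 107.9
```

Request:
arm_command([
  {"delta_pos": [-4,20,0],"roll": 0,"gripper": -1},
  {"delta_pos": [-5,25,0],"roll": 0,"gripper": -1},
  {"delta_pos": [-6,30,0],"roll": 0,"gripper": -1},
  {"delta_pos": [-6,30,0],"roll": 0,"gripper": -1},
  {"delta_pos": [-6,30,0],"roll": 0,"gripper": -1},
  {"delta_pos": [-6,30,0],"roll": 0,"gripper": -1},
  {"delta_pos": [-6,30,0],"roll": 0,"gripper": -1},
  {"delta_pos": [-6,30,0],"roll": 0,"gripper": -1},
  {"delta_pos": [-6,28,0],"roll": 0,"gripper": -1},
  {"delta_pos": [0,0,15],"roll": 0,"gripper": -1},
  {"delta_pos": [0,0,20],"roll": 0,"gripper": -1},
  {"delta_pos": [0,0,20],"roll": 0,"gripper": -1},
  {"delta_pos": [0,0,15],"roll": 0,"gripper": -1},
  {"delta_pos": [0,0,11],"roll": 0,"gripper": -1},
  {"delta_pos": [0,0,5],"roll": 0,"gripper": -1},
  {"delta_pos": [0,0,0],"roll": 0,"gripper": -1},
  {"delta_pos": [0,0,0],"roll": 0,"gripper": -1},
])

```text
clock: 22.25
eef_pos: [0.5261, 0.2998, 0.0358]
ee_rot: [0.001, 0.078, 0.997, 0.0]
force: [-0.8, -0.7, -1.7]
finger_gap: 0.0125
finger_force: 107.9
```

Request:
arm_command([
  {"delta_pos": [0,0,3],"roll": 0,"gripper": -1},
  {"delta_pos": [0,0,2],"roll": 0,"gripper": -1},
  {"delta_pos": [0,0,1],"roll": 0,"gripper": -1},
  {"delta_pos": [0,0,0],"roll": 0,"gripper": -1},
  {"delta_pos": [0,0,0],"roll": 0,"gripper": -1},
])

```text
clock: 22.75
eef_pos: [0.5253, 0.2996, 0.0291]
ee_rot: [0.0, 0.078, 0.997, 0.0]
force: [-0.2, -0.0, -1.6]
finger_gap: 0.0128
finger_force: 107.9
```

Request:
arm_command([
  {"delta_pos": [0,0,0.5],"roll": 0,"gripper": -1},
  {"delta_pos": [0,0,0.5],"roll": 0,"gripper": -1},
  {"delta_pos": [0,0,0],"roll": 0,"gripper": -1},
  {"delta_pos": [0,0,0],"roll": 0,"gripper": -1},
])

```text
clock: 23.15
eef_pos: [0.5257, 0.2998, 0.0289]
ee_rot: [0.0, 0.078, 0.997, 0.0]
force: [-2.5, -0.4, 5.6]
finger_gap: 0.0125
finger_force: 108.6
```

Request:
arm_command([
  {"delta_pos": [0,0,0],"roll": 0,"gripper": 0},
  {"delta_pos": [0,0,0],"roll": 0,"gripper": 1},
  {"delta_pos": [0,0,0],"roll": 0,"gripper": 1},
  {"delta_pos": [0,0,0],"roll": 0,"gripper": 1},
  {"delta_pos": [0,0,0],"roll": 0,"gripper": 1},
  {"delta_pos": [0,0,-10],"roll": 0,"gripper": 1},
  {"delta_pos": [0,0,-25],"roll": 0,"gripper": 1},
  {"delta_pos": [0,0,-30],"roll": 0,"gripper": 1},
  {"delta_pos": [0,0,-35],"roll": 0,"gripper": 1},
  {"delta_pos": [0,0,-35],"roll": 0,"gripper": 1},
  {"delta_pos": [-1,-20,-30],"roll": 0,"gripper": 1},
  {"delta_pos": [-2,-30,0],"roll": 0,"gripper": 1},
  {"delta_pos": [-3,-35,0],"roll": 0,"gripper": 1},
  {"delta_pos": [-3,-36,0],"roll": 0,"gripper": 1},
  {"delta_pos": [-3,-36,0],"roll": 0,"gripper": 1},
  {"delta_pos": [-3,-36,0],"roll": 0,"gripper": 1},
  {"delta_pos": [-4,-36,0],"roll": 0,"gripper": 1},
  {"delta_pos": [-4,-35.6,0],"roll": 0,"gripper": 1},
  {"delta_pos": [0,0,0],"roll": 0,"gripper": 1},
  {"delta_pos": [0,0,0],"roll": 0,"gripper": 1},
], force=40)

```text
clock: 25.15
eef_pos: [0.5069, 0.0341, 0.1938]
ee_rot: [0.001, 0.079, 0.997, 0.0]
force: [-0.9, 0.1, -0.1]
finger_gap: 0.0855
finger_force: 0.0
```

```bash
python3 - <<'E'
from h import *
s=bot.get_state();print(s['eef_pos'],s['ee_rot'])
p,d,m=snap('wrist'); W=cloud(d,m); np.savez('w4.npz',p=p,W=W)
K=np.array([[m['fx'],0,m['cx']],[0,m['fy'],m['cy']],[0,0,1]])
uv=cv2.projectPoints(np.array([[.579,.034,.055]]),cv2.Rodrigues(np.array(m['R']))[0],np.array(m['t']),K,np.array(m['dist_coeffs']))[0].ravel(); u,v=map(int,uv)
cv2.imwrite('pics/w4.png',cv2.resize(p[v-60:v+60,u-80:u+80,::-1],(800,600),interpolation=cv2.INTER_CUBIC))
w=W.reshape(-1,3);c=p.reshape(-1,3).astype(int);dd=np.hypot(w[:,0]-.58,w[:,1]-.035)
g=(dd<.03)&(c.max(1)-c.min(1)<40)
for lo,hi in((.055,.061),(.061,.066),(.066,.076),(.077,.09)):
    q=w[g&(w[:,2]>lo)&(w[:,2]<hi)]; print(lo,len(q),q.mean(0).round(4) if len(q) else '', cv2.minAreaRect(q[:,:2].astype(np.float32)*1000) if len(q)>4 else '')
print(np.histogram(w[g,2],np.arange(.045,.085,.002)))
p,d,m=snap('top'); x=cloud(d,m)[180:240,130:180].reshape(-1,3); print('handle',x[x[:,2]>.06].mean(0),(x[:,2]>.06).sum(),x[x[:,2]>.06][:,2].max())
E
```

```text
[0.50693304 0.03410367 0.19384614] [5.52784810e-04 7.93546937e-02 9.96846259e-01 2.50756811e-04]
0.055 133 [0.5892 0.0326 0.0596] ((585.802734375, 33.48694610595703), (30.60711669921875, 15.552288055419922), 84.08890533447266)
0.061 432 [0.5748 0.036  0.064 ] ((581.20751953125, 34.522605895996094), (36.0737190246582, 27.548673629760742), 82.05574798583984)
0.066 299 [0.5771 0.0354 0.0703] ((581.2572631835938, 34.69744873046875), (35.91561508178711, 27.063770294189453), 81.28887176513672)
0.077 119 [0.5795 0.0347 0.0785] ((579.59228515625, 34.64614486694336), (11.210935592651367, 9.678565979003906), 13.373292922973633)
(array([ 228, 1033,   46,    2,    2,    0,   31,  102,  104,  224,  154,
         57,   69,   68,   35,   48,   93,   26,    0,    0]), array([0.045, 0.047, 0.049, 0.051, 0.053, 0.055, 0.057, 0.059, 0.061,
       0.063, 0.065, 0.067, 0.069, 0.071, 0.073, 0.075, 0.077, 0.079,
       0.081, 0.083, 0.085]))
handle [0.52548447 0.29737026 0.06942411] 62 0.07606060937502626
```

View pics/w4.png

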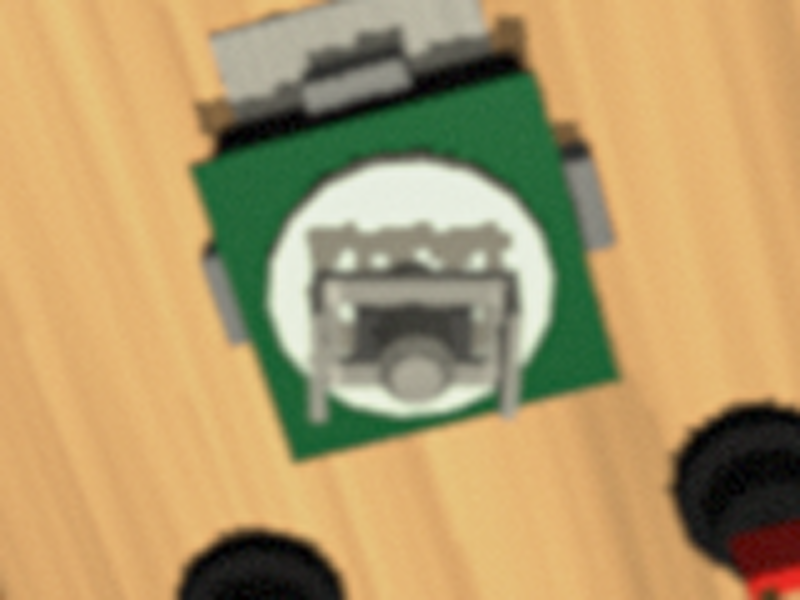

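The clip sits on the shaft (crop centre (415,345)), square with the gripper but tilted, near edge high. I fit its plane to be sure it is above the groove before touching it.

```bash
python3 - <<'E'
from h import *
for f,cx,cy,a in(('w2',.580,.0347,-9),('w4',.5808,.0347,-8.5)):
    z=np.load(f+'.npz');w=z['W'].reshape(-1,3);c=z['p'].reshape(-1,3).astype(int);a=np.deg2rad(a)
    u=(w[:,0]-cx)*np.cos(a)+(w[:,1]-cy)*np.sin(a);v=-(w[:,0]-cx)*np.sin(a)+(w[:,1]-cy)*np.cos(a)
    k=(abs(u)<.014)&(abs(v)<.0135)&(np.hypot(u,v)>.0085)&(w[:,2]>.0525)&(w[:,2]<.07)&(c.max(1)-c.min(1)<40)
    for lo in range(-14,14,4):
        q=k&(u*1000>lo)&(u*1000<=lo+4); print(lo,q.sum(),(np.percentile(w[q,2],[20,50,80])*1000).round(1) if q.any() else '')
    e=(abs(u)<.016)&(abs(v)>.015)&(abs(v)<.0195)&(w[:,2]>.057)
    for lo in range(-16,16,4):
        q=e&(u*1000>lo)&(u*1000<=lo+4)
        if q.any(): print('  ear',lo,q.sum(),(np.percentile(w[q,2],[50,90])*1000).round(1))
E
```

```text
-14 128 [55.5 56.4 57.2]
-10 82 [56.2 56.7 57.2]
-6 35 [55.5 56.6 57.1]
-2 25 [56.1 56.7 57.2]
2 27 [56.  56.7 57.2]
6 56 [55.2 56.3 57.1]
10 44 [56.3 56.8 57.4]
  ear -16 29 [61.3 64.7]
  ear -12 30 [64.6 65.3]
  ear -8 31 [64.5 65.1]
  ear -4 30 [64.7 65.4]
  ear 0 27 [64.6 65.4]
  ear 4 27 [64.4 65.2]
  ear 8 33 [64.8 65.4]
  ear 12 7 [64.2 64.6]
-14 131 [64.1 65.1 65.9]
-10 80 [64.1 64.9 65.4]
-6 35 [62.9 63.6 64.1]
-2 24 [61.9 62.4 63. ]
2 29 [60.6 61.2 61.7]
6 50 [58.9 59.6 60.3]
10 37 [58.6 59.2 59.5]
  ear -16 20 [65.  66.4]
  ear -12 58 [70.6 73.6]
  ear -8 32 [71.9 72.5]
  ear -4 27 [71.2 72.2]
  ear 0 31 [70.  70.7]
  ear 4 25 [69.1 69.9]
  ear 8 31 [67.8 68.7]
  ear 12 15 [66.6 67.4]
```

The clip's middle is only at about 43.3 mm: it lies tilted on the ramp. That is too marginal to count as free or to touch with the fingers. I'll redo it with the wedge pushed further, so the thick part comes under the clip's middle.

Request:
arm_command([
  {"delta_pos": [3,30,0],"roll": 0,"gripper": 1},
  {"delta_pos": [4,47,10],"roll": 0,"gripper": 1},
  {"delta_pos": [4,47,15],"roll": 0,"gripper": 1},
  {"delta_pos": [4,47,15],"roll": 0,"gripper": 1},
  {"delta_pos": [4,47,15],"roll": 0,"gripper": 1},
  {"delta_pos": [4,47.4,10],"roll": 0,"gripper": 1},
  {"delta_pos": [0,0,30],"roll": 0,"gripper": 1},
  {"delta_pos": [0,0,35],"roll": 0,"gripper": 1},
  {"delta_pos": [0,0,25],"roll": 0,"gripper": 1},
  {"delta_pos": [0,0,10],"roll": 0,"gripper": 1},
  {"delta_pos": [0,0,0],"roll": 0,"gripper": 1},
], force=110)

```text
clock: 26.35
eef_pos: [0.5235, 0.3009, 0.0263]
ee_rot: [-0.002, 0.078, 0.997, -0.001]
force: [-0.4, 0.8, -0.1]
finger_gap: 0.0852
finger_force: 0.0
```

Request:
arm_command([
  {"delta_pos": [0,0,0],"roll": 0,"gripper": -0.4},
  {"delta_pos": [0,0,0],"roll": 0,"gripper": -1},
  {"delta_pos": [0,0,0],"roll": 0,"gripper": -1},
  {"delta_pos": [0,0,0],"roll": 0,"gripper": -1},
  {"delta_pos": [0,0,0],"roll": 0,"gripper": -1},
  {"delta_pos": [0,0,0],"roll": 0,"gripper": -1},
  {"delta_pos": [0,0,0],"roll": 0,"gripper": -1},
])

```text
clock: 27.05
eef_pos: [0.5262, 0.3006, 0.029]
ee_rot: [0.001, 0.078, 0.997, 0.0]
force: [-0.6, -0.6, 5.0]
finger_gap: 0.0125
finger_force: 107.7
```

Request:
arm_command([
  {"delta_pos": [0,0,-10],"roll": 0,"gripper": -1},
  {"delta_pos": [0,0,-30],"roll": 0,"gripper": -1},
  {"delta_pos": [0,0,-30],"roll": 0,"gripper": -1},
  {"delta_pos": [10.2,-20,-10],"roll": 0,"gripper": -1},
  {"delta_pos": [12,-40,0],"roll": 0,"gripper": -1},
  {"delta_pos": [0,-45,0],"roll": 0,"gripper": -1},
  {"delta_pos": [0,-45,0],"roll": 0,"gripper": -1},
  {"delta_pos": [0,-45,0],"roll": 0,"gripper": -1},
  {"delta_pos": [0,-40,0],"roll": 0,"gripper": -1},
  {"delta_pos": [0,-19,0],"roll": 0,"gripper": -1},
  {"delta_pos": [0,0,10],"roll": 0,"gripper": -1},
  {"delta_pos": [0,0,15],"roll": 0,"gripper": -1},
  {"delta_pos": [0,0,0],"roll": 0,"gripper": -1},
  {"delta_pos": [0,0,0],"roll": 0,"gripper": -1},
])

```text
clock: 28.45
eef_pos: [0.4631, 0.0538, 0.0824]
ee_rot: [-0.001, 0.078, 0.997, 0.0]
force: [-0.7, 0.1, -1.4]
finger_gap: 0.0129
finger_force: 107.5
```

Request:
arm_command([
  {"delta_pos": [0,-0.5,5],"roll": 0,"gripper": -1},
  {"delta_pos": [0,0,1.7],"roll": 0,"gripper": -1},
  {"delta_pos": [0,0,0.3],"roll": 0,"gripper": -1},
  {"delta_pos": [0,0,0],"roll": 0,"gripper": -1},
  {"delta_pos": [0,0,0],"roll": 0,"gripper": -1},
])

```text
clock: 28.95
eef_pos: [0.4639, 0.0525, 0.0762]
ee_rot: [0.0, 0.078, 0.997, 0.0]
force: [-0.3, -0.6, -1.9]
finger_gap: 0.0122
finger_force: 107.5
```

Request:
arm_command([
  {"delta_pos": [-4,0,0],"roll": 0,"gripper": -1},
  {"delta_pos": [-5,0,0],"roll": 0,"gripper": -1},
  {"delta_pos": [-5,0,0],"roll": 0,"gripper": -1},
  {"delta_pos": [-5,0,0],"roll": 0,"gripper": -1},
  {"delta_pos": [-5,0,0],"roll": 0,"gripper": -1},
  {"delta_pos": [0,0,0],"roll": 0,"gripper": -1},
])

```text
clock: 29.55
eef_pos: [0.4885, 0.0485, 0.0762]
ee_rot: [0.0, 0.078, 0.997, -0.0]
force: [0.2, 0.0, -1.6]
finger_gap: 0.0126
finger_force: 107.6
```

Request:
arm_command([
  {"delta_pos": [0,0.7,0.4],"roll": 0,"gripper": -1},
  {"delta_pos": [-4,0,0.4],"roll": 0,"gripper": -1},
  {"delta_pos": [-4,0,0],"roll": 0,"gripper": -1},
  {"delta_pos": [-4,0,0],"roll": 0,"gripper": -1},
  {"delta_pos": [-4,0,0],"roll": 0,"gripper": -1},
  {"delta_pos": [-3,0,0],"roll": 0,"gripper": -1},
  {"delta_pos": [0,0,0],"roll": 0,"gripper": -1},
])

```text
clock: 30.25
eef_pos: [0.5076, 0.0463, 0.0757]
ee_rot: [0.001, 0.078, 0.997, -0.0]
force: [1.1, 0.3, 2.4]
finger_gap: 0.0128
finger_force: 108.2
```

Request:
arm_command([
  {"delta_pos": [-3,0,0],"roll": 0,"gripper": -1},
  {"delta_pos": [-3,0,0],"roll": 0,"gripper": -1},
  {"delta_pos": [-2,0,0],"roll": 0,"gripper": -1},
  {"delta_pos": [0,0,0],"roll": 0,"gripper": -1},
])

```text
clock: 30.65
eef_pos: [0.5149, 0.0452, 0.0757]
ee_rot: [0.001, 0.078, 0.997, 0.0]
force: [-0.7, 1.0, 5.0]
finger_gap: 0.0126
finger_force: 108.6
```

Request:
arm_command([
  {"delta_pos": [-2,0,0],"roll": 0,"gripper": -1},
  {"delta_pos": [-2,0,0],"roll": 0,"gripper": -1},
  {"delta_pos": [-1,0,0],"roll": 0,"gripper": -1},
  {"delta_pos": [0,0,0],"roll": 0,"gripper": -1},
])

```text
clock: 31.05
eef_pos: [0.5196, 0.0444, 0.0758]
ee_rot: [0.0, 0.078, 0.997, 0.0]
force: [-0.6, 0.8, 6.4]
finger_gap: 0.0131
finger_force: 108.7
```

Request:
arm_command([
  {"delta_pos": [-1,0,0],"roll": 0,"gripper": -1},
  {"delta_pos": [-1,0,0],"roll": 0,"gripper": -1},
  {"delta_pos": [-1,0,0],"roll": 0,"gripper": -1},
  {"delta_pos": [0,0,0],"roll": 0,"gripper": -1},
])

```text
clock: 31.45
eef_pos: [0.5224, 0.044, 0.0758]
ee_rot: [0.0, 0.078, 0.997, 0.0]
force: [-1.6, -0.3, 6.3]
finger_gap: 0.0129
finger_force: 108.7
```

Request:
arm_command([
  {"delta_pos": [-1,0,0],"roll": 0,"gripper": -1},
  {"delta_pos": [-1,0,0],"roll": 0,"gripper": -1},
  {"delta_pos": [-1,0,0],"roll": 0,"gripper": -1},
  {"delta_pos": [0,0,0],"roll": 0,"gripper": -1},
])

```text
clock: 31.85
eef_pos: [0.5252, 0.0436, 0.0758]
ee_rot: [0.0, 0.078, 0.997, 0.0]
force: [-1.5, -0.3, 7.1]
finger_gap: 0.0128
finger_force: 108.9
```

Request:
arm_command([
  {"delta_pos": [-1.5,0,0],"roll": 0,"gripper": -1},
  {"delta_pos": [-1.5,0,-0.3],"roll": 0,"gripper": -1},
  {"delta_pos": [-1.5,0,0],"roll": 0,"gripper": -1},
  {"delta_pos": [0,0,0],"roll": 0,"gripper": -1},
])

```text
clock: 32.25
eef_pos: [0.5294, 0.0429, 0.0759]
ee_rot: [-0.0, 0.078, 0.997, 0.0]
force: [-2.3, -0.2, 5.0]
finger_gap: 0.0126
finger_force: 108.7
```

Request:
arm_command([
  {"delta_pos": [-1.5,0,0],"roll": 0,"gripper": -1},
  {"delta_pos": [-1.5,0,0],"roll": 0,"gripper": -1},
  {"delta_pos": [-1.5,0,0],"roll": 0,"gripper": -1},
  {"delta_pos": [0,0,0],"roll": 0,"gripper": -1},
])

```text
clock: 32.65
eef_pos: [0.5339, 0.0422, 0.0759]
ee_rot: [-0.0, 0.078, 0.997, 0.0]
force: [-1.2, -0.4, 6.1]
finger_gap: 0.0127
finger_force: 108.7
```

```bash
python3 clipz.py
```

```text
[0.53386779 0.04220227 0.07589282] [-1.20393107 -0.36419106  6.11068124] [0.00894575 0.04502106 0.04306245]
-22 50 [70.6 70.6 71.8 73.9] | -18 22 [ 60.3  64.   65.6 248.8] | -14 10 [ 68.2  70.3  71.7 285. ] | -10 14 [ 74.7  76.   76.3 248.2] | -6 10 [76.  76.4 76.8 77. ] | -2 7 [65.  65.5 75.1 75.7] | 2 8 [60.6 63.8 67.4 67.5] | 6 11 [58.8 61.3 63.7 64.7] | 10 19 [71.6 71.6 73.9 74.4] | 14 3 [59.  62.6 70.6] |
```

Ears are now about 9 mm above their starting height, so the clip's middle is near 47 mm. Withdrawing the wedge and putting it back.

Request:
arm_command([
  {"delta_pos": [2,0,-0.4],"roll": 0,"gripper": -1},
  {"delta_pos": [4,0,0],"roll": 0,"gripper": -1},
  {"delta_pos": [5,0,0],"roll": 0,"gripper": -1},
  {"delta_pos": [6,0,0],"roll": 0,"gripper": -1},
  {"delta_pos": [7,0,0],"roll": 0,"gripper": -1},
  {"delta_pos": [7,0,0],"roll": 0,"gripper": -1},
  {"delta_pos": [8,0,0],"roll": 0,"gripper": -1},
  {"delta_pos": [10,0,0],"roll": 0,"gripper": -1},
  {"delta_pos": [10,0,0],"roll": 0,"gripper": -1},
  {"delta_pos": [10,0,0],"roll": 0,"gripper": -1},
  {"delta_pos": [10,0,0],"roll": 0,"gripper": -1},
  {"delta_pos": [11,0,0],"roll": 0,"gripper": -1},
  {"delta_pos": [10,0,0],"roll": 0,"gripper": -1},
  {"delta_pos": [0,0,-10],"roll": 0,"gripper": -1},
  {"delta_pos": [0,0,-20],"roll": 0,"gripper": -1},
  {"delta_pos": [0,0,-15],"roll": 0,"gripper": -1},
  {"delta_pos": [0,0,0],"roll": 0,"gripper": -1},
])

```text
clock: 34.4
eef_pos: [0.438, 0.0575, 0.1239]
ee_rot: [0.003, 0.078, 0.997, 0.0]
force: [0.5, 0.2, -1.3]
finger_gap: 0.0128
finger_force: 107.7
```

Request:
arm_command([
  {"delta_pos": [-4,20,0],"roll": 0,"gripper": -1},
  {"delta_pos": [-7,32,0],"roll": 0,"gripper": -1},
  {"delta_pos": [-8,40,0],"roll": 0,"gripper": -1},
  {"delta_pos": [-8,40,0],"roll": 0,"gripper": -1},
  {"delta_pos": [-8,42,0],"roll": 0,"gripper": -1},
  {"delta_pos": [-8,42,0],"roll": 0,"gripper": -1},
  {"delta_pos": [-8,37,10],"roll": 0,"gripper": -1},
  {"delta_pos": [0,0,25],"roll": 0,"gripper": -1},
  {"delta_pos": [0,0,30],"roll": 0,"gripper": -1},
  {"delta_pos": [0,0,18],"roll": 0,"gripper": -1},
  {"delta_pos": [0,0,5],"roll": 0,"gripper": -1},
  {"delta_pos": [0,0,0],"roll": 0,"gripper": -1},
  {"delta_pos": [0,0,0],"roll": 0,"gripper": -1},
])

```text
clock: 35.7
eef_pos: [0.5261, 0.2999, 0.0339]
ee_rot: [0.001, 0.078, 0.997, 0.0]
force: [0.8, 0.3, -1.1]
finger_gap: 0.0127
finger_force: 108.0
```

Request:
arm_command([
  {"delta_pos": [0,0,3],"roll": 0,"gripper": -1},
  {"delta_pos": [0,0,1.5],"roll": 0,"gripper": -1},
  {"delta_pos": [0,0,0.5],"roll": 0,"gripper": -1},
  {"delta_pos": [0,0,0],"roll": 0,"gripper": -1},
  {"delta_pos": [0,0,0],"roll": 0,"gripper": -1},
])

```text
clock: 36.2
eef_pos: [0.5257, 0.2998, 0.029]
ee_rot: [0.001, 0.078, 0.997, 0.0]
force: [-1.3, -1.7, 4.3]
finger_gap: 0.0126
finger_force: 108.3
```

Released, then over to the clip for a look.

Request:
arm_command([
  {"delta_pos": [0,0,0],"roll": 0,"gripper": 0},
  {"delta_pos": [0,0,0],"roll": 0,"gripper": 1},
  {"delta_pos": [0,0,0],"roll": 0,"gripper": 1},
  {"delta_pos": [0,0,0],"roll": 0,"gripper": 1},
  {"delta_pos": [0,0,-10],"roll": 0,"gripper": 1},
  {"delta_pos": [0,0,-30],"roll": 0,"gripper": 1},
  {"delta_pos": [0,0,-40],"roll": 0,"gripper": 1},
  {"delta_pos": [0,0,-45],"roll": 0,"gripper": 1},
  {"delta_pos": [-3,-25,-40],"roll": 0,"gripper": 1},
  {"delta_pos": [-4,-45,0],"roll": 0,"gripper": 1},
  {"delta_pos": [-4,-45,0],"roll": 0,"gripper": 1},
  {"delta_pos": [-4,-45,0],"roll": 0,"gripper": 1},
  {"delta_pos": [-4,-45,0],"roll": 0,"gripper": 1},
  {"delta_pos": [-4,-40,0],"roll": 0,"gripper": 1},
  {"delta_pos": [0,-20,0],"roll": 0,"gripper": 1},
  {"delta_pos": [0,0,0],"roll": 0,"gripper": 1},
  {"delta_pos": [0,0,0],"roll": 0,"gripper": 1},
], force=40)

```text
clock: 37.9
eef_pos: [0.5066, 0.0343, 0.1936]
ee_rot: [0.0, 0.079, 0.997, 0.0]
force: [-0.0, 0.3, 0.0]
finger_gap: 0.0856
finger_force: 0.0
```

```bash
python3 - <<'E'
from h import *
s=bot.get_state();print(s['eef_pos'],s['ee_rot'])
p,d,m=snap('wrist'); W=cloud(d,m); np.savez('w5.npz',p=p,W=W)
w=W.reshape(-1,3);c=p.reshape(-1,3).astype(int);dd=np.hypot(w[:,0]-.58,w[:,1]-.035)
g=(dd<.03)&(c.max(1)-c.min(1)<40)&(w[:,2]>.055)&(w[:,2]<.0765)
(cx,cy),sz,ang=cv2.minAreaRect(w[g][:,:2].astype(np.float32)); print(cx,cy,sz,ang)
cx,cy,a=.5805,.0347,np.deg2rad(-8.7)
u=(w[:,0]-cx)*np.cos(a)+(w[:,1]-cy)*np.sin(a);v=-(w[:,0]-cx)*np.sin(a)+(w[:,1]-cy)*np.cos(a)
k=(abs(u)<.014)&(abs(v)<.0135)&(np.hypot(u,v)>.0085)&(w[:,2]>.0525)&(w[:,2]<.075)&(c.max(1)-c.min(1)<40)
for lo in range(-14,14,4):
    q=k&(u*1000>lo)&(u*1000<=lo+4); print(lo,q.sum(),(np.percentile(w[q,2],[20,50,80])*1000).round(1) if q.any() else '')
e=(abs(u)<.016)&(abs(v)>.015)&(abs(v)<.0195)&(w[:,2]>.057)
for lo in range(-16,16,4):
    q=e&(u*1000>lo)&(u*1000<=lo+4)
    if q.any(): print('  ear',lo,(np.percentile(w[q,2],[50,90])*1000).round(1))
p,d,m=snap('top'); x=cloud(d,m)[180:240,130:180].reshape(-1,3); print('handle',x[x[:,2]>.06].mean(0),(x[:,2]>.06).sum())
E
```

```text
[0.50664964 0.03431338 0.19361558] [4.64697751e-04 7.89348252e-02 9.96879613e-01 3.38921935e-04]
0.5812379121780396 0.03473854437470436 (0.03606566786766052, 0.026668649166822433) 82.16276550292969
-14 116 [66.4 67.5 68.3]
-10 91 [66.9 67.3 67.9]
-6 38 [65.7 66.4 67. ]
-2 30 [65.1 65.8 66.2]
2 34 [64.5 65.  65.5]
6 58 [62.7 63.6 64.4]
10 65 [62.5 62.9 63.6]
  ear -16 [67.6 69.9]
  ear -12 [72.4 76.1]
  ear -8 [74.7 76. ]
  ear -4 [74.2 75.2]
  ear 0 [73.2 74.1]
  ear 4 [72.4 73.2]
  ear 8 [71.1 72.1]
  ear 12 [70.6 71.2]
handle [0.52569011 0.29710749 0.06922085] 64
```

Clip middle now at 46.7 mm and tilted about 0.19 rad, well above the groove; fork standing. Grasp the ears.

Request:
arm_command([
  {"delta_pos": [-33.4,6,0],"roll": 0,"gripper": 1},
  {"delta_pos": [-40,6,0],"roll": 0,"gripper": 1},
  {"delta_pos": [0,0,30],"roll": 0,"gripper": 1},
  {"delta_pos": [0,0,40],"roll": 0,"gripper": 1},
  {"delta_pos": [0,0,35],"roll": 0,"gripper": 1},
  {"delta_pos": [0,0,26],"roll": 0,"gripper": 1},
  {"delta_pos": [0,0,10],"roll": 0,"gripper": 0.5},
  {"delta_pos": [0,0,0],"roll": 0,"gripper": 0.2},
  {"delta_pos": [0,0,0],"roll": 0,"gripper": 0.1},
  {"delta_pos": [0,0,0],"roll": 0,"gripper": 0.1},
])

```text
clock: 39.0
eef_pos: [0.5828, 0.0349, 0.0542]
ee_rot: [0.002, 0.078, 0.997, -0.0]
force: [-0.6, 0.5, 0.2]
finger_gap: 0.0468
finger_force: 0.0
```

Request:
arm_command([
  {"delta_pos": [0,0,0],"roll": 0,"gripper": 0},
  {"delta_pos": [0,0,0],"roll": 0,"gripper": -0.1},
  {"delta_pos": [0,0,0],"roll": 0,"gripper": -0.2},
  {"delta_pos": [0,0,0],"roll": 0,"gripper": -0.5},
  {"delta_pos": [0,0,0],"roll": 0,"gripper": -1},
  {"delta_pos": [0,0,0],"roll": 0,"gripper": -1},
  {"delta_pos": [0,0,0],"roll": 0,"gripper": -1},
])

```text
clock: 39.7
eef_pos: [0.5812, 0.0343, 0.0521]
ee_rot: [0.0, 0.078, 0.997, -0.0]
force: [1.4, -3.2, 0.2]
finger_gap: 0.0351
finger_force: 40.3
```

Request:
arm_command([
  {"delta_pos": [0,0,-2],"roll": 0,"gripper": -1},
  {"delta_pos": [0,0,-4],"roll": 0,"gripper": -1},
  {"delta_pos": [0,0,-6],"roll": 0,"gripper": -1},
  {"delta_pos": [0,0,-8],"roll": 0,"gripper": -1},
  {"delta_pos": [0,0,-10],"roll": 0,"gripper": -1},
  {"delta_pos": [0,0,-15],"roll": 0,"gripper": -1},
  {"delta_pos": [0,0,-15],"roll": 0,"gripper": -1},
  {"delta_pos": [0,0,-5],"roll": 0,"gripper": -1},
  {"delta_pos": [0,0,0],"roll": 0,"gripper": -1},
  {"delta_pos": [0,0,0],"roll": 0,"gripper": -1},
])

```text
clock: 40.7
eef_pos: [0.5806, 0.0348, 0.117]
ee_rot: [-0.0, 0.078, 0.997, 0.0]
force: [0.9, -0.9, -0.7]
finger_gap: 0.0356
finger_force: 40.6
```

```bash
python3 - <<'E'
from h import *
s=bot.get_state();print(s['eef_pos'],s['force'])
p,d,m=snap('wrist'); cv2.imwrite('pics/w6.png',p[...,::-1])
E
```

```text
[0.58061614 0.03478427 0.11699351] [ 0.8833127  -0.8800231  -0.74915825]
```

View pics/w6.png

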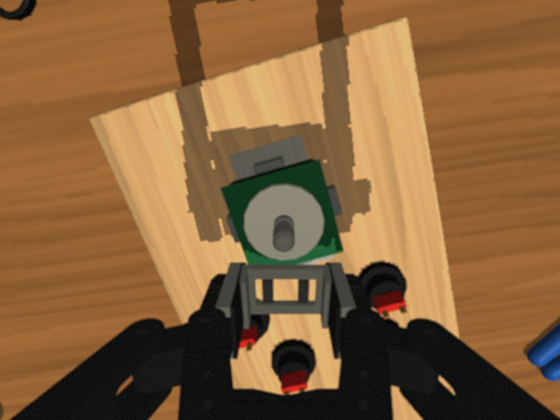

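The clip is held between the fingers at (287,285), off the shaft. Carry it to the tray.

Request:
arm_command([
  {"delta_pos": [0,-15,0],"roll": 0,"gripper": -1},
  {"delta_pos": [-0.6,-30,0],"roll": 0,"gripper": -1},
  {"delta_pos": [-1,-35,0],"roll": 0,"gripper": -1},
  {"delta_pos": [-1,-40,0],"roll": 0,"gripper": -1},
  {"delta_pos": [-1,-40,0],"roll": 0,"gripper": -1},
  {"delta_pos": [-1,-40,0],"roll": 0,"gripper": -1},
  {"delta_pos": [-1,-40,0],"roll": 0,"gripper": -1},
  {"delta_pos": [0,-40,0],"roll": 0,"gripper": -1},
  {"delta_pos": [0,-37,0],"roll": 0,"gripper": -1},
  {"delta_pos": [0,-25,0],"roll": 0,"gripper": -1},
  {"delta_pos": [0,0,20],"roll": 0,"gripper": -1},
  {"delta_pos": [0,0,30],"roll": 0,"gripper": -1},
  {"delta_pos": [0,0,25],"roll": 0,"gripper": -1},
  {"delta_pos": [0,0,15],"roll": 0,"gripper": -1},
  {"delta_pos": [0,0,10],"roll": 0,"gripper": -1},
  {"delta_pos": [0,0,0],"roll": 0,"gripper": -1},
  {"delta_pos": [0,0,0],"roll": 0,"gripper": -1},
])

```text
clock: 42.45
eef_pos: [0.5335, -0.3045, 0.0177]
ee_rot: [0.001, 0.078, 0.997, -0.0]
force: [0.6, 0.3, 1.2]
finger_gap: 0.0351
finger_force: 40.6
```

Request:
arm_command([
  {"delta_pos": [0,0,4],"roll": 0,"gripper": -1},
  {"delta_pos": [0,0,4],"roll": 0,"gripper": -1},
  {"delta_pos": [0,0,2],"roll": 0,"gripper": -1},
  {"delta_pos": [0,0,0],"roll": 0,"gripper": -1},
  {"delta_pos": [0,0,0],"roll": 0,"gripper": -1},
])

```text
clock: 42.95
eef_pos: [0.533, -0.3039, 0.007]
ee_rot: [-0.0, 0.078, 0.997, 0.0]
force: [0.8, -0.8, -0.5]
finger_gap: 0.0351
finger_force: 40.6
```

Request:
arm_command([
  {"delta_pos": [0,0,1],"roll": 0,"gripper": -1},
  {"delta_pos": [0,0,1],"roll": 0,"gripper": -1},
  {"delta_pos": [0,0,0],"roll": 0,"gripper": -1},
  {"delta_pos": [0,0,0],"roll": 0,"gripper": -1},
])

```text
clock: 43.35
eef_pos: [0.5329, -0.304, 0.005]
ee_rot: [-0.0, 0.078, 0.997, 0.0]
force: [-0.9, 0.1, -1.5]
finger_gap: 0.0348
finger_force: 40.6
```

Request:
arm_command([
  {"delta_pos": [0,0,1],"roll": 0,"gripper": -1},
  {"delta_pos": [0,0,1],"roll": 0,"gripper": -1},
  {"delta_pos": [0,0,0],"roll": 0,"gripper": -1},
  {"delta_pos": [0,0,0],"roll": 0,"gripper": -1},
])

```text
clock: 43.75
eef_pos: [0.5331, -0.3041, 0.0033]
ee_rot: [0.0, 0.078, 0.997, -0.0]
force: [-1.0, 0.1, 1.8]
finger_gap: 0.0349
finger_force: 42.0
```

Request:
arm_command([
  {"delta_pos": [0,0,0.5],"roll": 0,"gripper": -1},
  {"delta_pos": [0,0,0.5],"roll": 0,"gripper": -1},
  {"delta_pos": [0,0,0],"roll": 0,"gripper": -1},
  {"delta_pos": [0,0,0],"roll": 0,"gripper": -1},
])

```text
clock: 44.15
eef_pos: [0.5331, -0.3041, 0.0032]
ee_rot: [0.0, 0.078, 0.997, -0.0]
force: [-3.1, 1.7, 7.8]
finger_gap: 0.0353
finger_force: 45.2
```

Request:
arm_command([
  {"delta_pos": [0,0,0.5],"roll": 0,"gripper": -1},
  {"delta_pos": [0,0,0.5],"roll": 0,"gripper": -1},
  {"delta_pos": [0,0,0],"roll": 0,"gripper": -1},
  {"delta_pos": [0,0,0],"roll": 0,"gripper": -1},
])

```text
clock: 44.55
eef_pos: [0.5331, -0.3041, 0.0032]
ee_rot: [-0.0, 0.078, 0.997, -0.0]
force: [-5.0, 3.5, 13.0]
finger_gap: 0.0351
finger_force: 48.2
```

The fingertips have met the tray floor. Before releasing I check how high the clip hangs.

Request:
arm_command([
  {"delta_pos": [0,0,-1.5],"roll": 0,"gripper": -1},
  {"delta_pos": [0,0,0],"roll": 0,"gripper": -1},
], force=20)

```text
clock: 44.75
eef_pos: [0.5332, -0.3042, 0.0032]
ee_rot: [0.0, 0.078, 0.997, -0.0]
force: [-1.8, 1.1, 6.7]
finger_gap: 0.0348
finger_force: 44.5
```

```bash
python3 - <<'E'
from h import *
s=bot.get_state();T=s['eef_pos'];print(T,s['force'],s['finger_gap'],s['finger_force'])
p,d,m=snap('wrist'); W=cloud(d,m);np.savez('w7.npz',p=p,W=W);w=W.reshape(-1,3);c=p.reshape(-1,3).astype(int)
a=-.158;e=np.array([np.cos(a),np.sin(a)]);n=np.array([-e[1],e[0]])
u=(w[:,:2]-T[:2])@e*1000;v=(w[:,:2]-T[:2])@n*1000
for v0,v1 in((-12,12),(-18,-15.5),(15.5,18)):
  for lo in range(-20,20,4):
    q=(u>lo)&(u<=lo+4)&(v>v0)&(v<v1)&(w[:,2]<.05)
    if q.any(): print(v0,lo,q.sum(),(np.percentile(w[q,2],[10,50,90])*1000).round(1))
q=(abs(v)<30)&(u<-25)&(u>-45);print('floor',np.nanmedian(w[q,2]))
cv2.imwrite('pics/w7.png',cv2.resize(p[200:350,180:380,::-1],(800,600),interpolation=cv2.INTER_CUBIC))
E
```

```text
[ 0.53323994 -0.30415245  0.00322894] [-1.76638556  1.10709925  6.68702765] 0.034847582659047756 44.45879106402572
-12 -20 459 [3.9 4.8 5.5]
-12 -16 832 [ 4.3  5.6 17.8]
-12 -12 850 [ 4.2 16.3 17.8]
-12 -8 204 [14.9 16.2 16.9]
-12 -4 209 [ 5.  15.6 16.5]
-12 0 381 [ 4.2  5.2 15.2]
-12 4 564 [ 4.4 11.6 14.1]
-12 8 487 [ 4.5 12.7 13.5]
-12 12 52 [11.7 12.1 12.6]
-12 16 188 [4.3 4.9 5.5]
-18 -20 46 [4.  4.7 5.4]
-18 -16 94 [ 4.2 15.2 20.7]
-18 -12 264 [ 5.1 27.5 41.7]
-18 -8 126 [24.7 35.  42.6]
-18 -4 128 [23.6 34.9 42.6]
-18 0 125 [22.9 34.  42.7]
-18 4 124 [21.9 33.5 42.6]
-18 8 90 [21.1 32.8 42.6]
-18 12 19 [19.9 20.3 20.9]
-18 16 2 [4.4 4.4 4.4]
15.5 -20 44 [4.  4.9 5.5]
15.5 -16 114 [ 4.4 15.7 20.8]
15.5 -12 135 [ 4.5 21.  25.6]
15.5 -8 63 [16.2 23.  25.1]
15.5 -4 63 [15.9 22.9 24.3]
15.5 0 69 [14.9 22.1 23.5]
15.5 4 63 [13.7 21.4 22.8]
15.5 8 69 [13.2 20.7 38.1]
15.5 12 27 [15.4 20.  20.5]
15.5 16 14 [3.9 4.8 5.3]
floor 0.004736928959084678
```

View pics/w7.png

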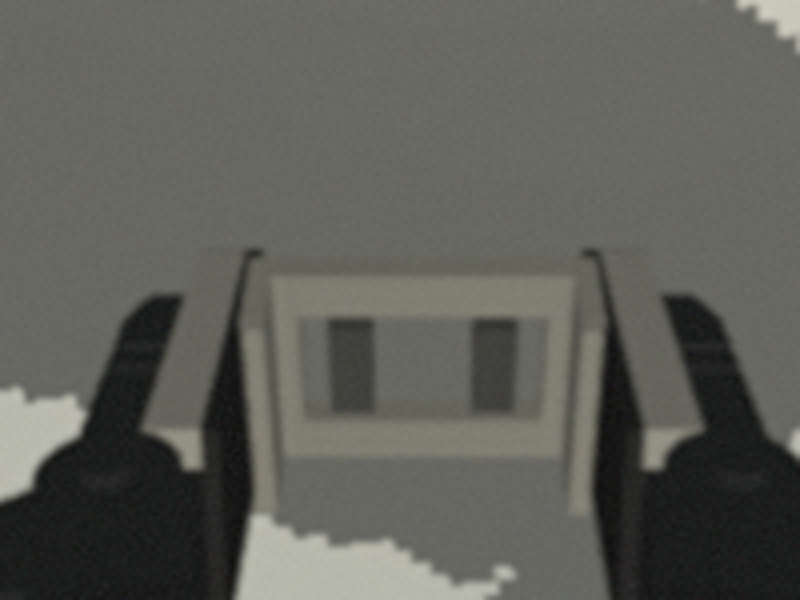

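The clip is between the pads, its middle about 7 mm over the floor: low edge 4.6 mm, high edge 9.6 mm. Even free fall from there stays below 0.38 m/s. The leaves are now closer together than the shaft's diameter, so regripping on the shaft would jam. I relieve the floor press and open slowly.

Request:
arm_command([
  {"delta_pos": [0,0,-0.7],"roll": 0,"gripper": -0.3},
  {"delta_pos": [0,0,0],"roll": 0,"gripper": -0.2},
  {"delta_pos": [0,0,0],"roll": 0,"gripper": -0.19},
  {"delta_pos": [0,0,0],"roll": 0,"gripper": -0.18},
  {"delta_pos": [0,0,0],"roll": 0,"gripper": -0.17},
  {"delta_pos": [0,0,0],"roll": 0,"gripper": -0.16},
  {"delta_pos": [0,0,0],"roll": 0,"gripper": -0.15},
  {"delta_pos": [0,0,0],"roll": 0,"gripper": -0.14},
  {"delta_pos": [0,0,0],"roll": 0,"gripper": -0.13},
  {"delta_pos": [0,0,0],"roll": 0,"gripper": -0.12},
], force=20)

```text
clock: 45.8
eef_pos: [0.5327, -0.3038, 0.0029]
ee_rot: [-0.0, 0.078, 0.997, 0.0]
force: [0.1, 0.0, 0.4]
finger_gap: 0.0375
finger_force: 0.2
```

Request:
arm_command([
  {"delta_pos": [0,0,0],"roll": 0,"gripper": -0.08},
  {"delta_pos": [0,0,0],"roll": 0,"gripper": -0.03},
  {"delta_pos": [0,0,0],"roll": 0,"gripper": 0.05},
  {"delta_pos": [0,0,0],"roll": 0,"gripper": 0.2},
  {"delta_pos": [0,0,0],"roll": 0,"gripper": 0.2},
  {"delta_pos": [0,0,0],"roll": 0,"gripper": 0.2},
])

```text
clock: 46.4
eef_pos: [0.533, -0.3039, 0.0032]
ee_rot: [-0.0, 0.078, 0.997, 0.0]
force: [-0.1, 0.5, -0.1]
finger_gap: 0.0514
finger_force: 0.0
```

Request:
arm_command([
  {"delta_pos": [0,0,-5],"roll": 0,"gripper": 0.2},
  {"delta_pos": [0,0,-15],"roll": 0,"gripper": 0.2},
  {"delta_pos": [0,0,-30],"roll": 0,"gripper": 0.2},
  {"delta_pos": [0,0,-40],"roll": 0,"gripper": 0.2},
  {"delta_pos": [0,0,-40],"roll": 0,"gripper": 0.2},
  {"delta_pos": [0,0,0],"roll": 0,"gripper": 0.2},
  {"delta_pos": [0,0,0],"roll": 0,"gripper": 0.2},
  {"delta_pos": [0,0,0],"roll": 0,"gripper": 0.2},
])

```text
clock: 47.2
eef_pos: [0.5323, -0.3034, 0.1327]
ee_rot: [-0.001, 0.078, 0.997, 0.0]
force: [0.3, 0.8, 0.8]
finger_gap: 0.0512
finger_force: 0.0
```

```bash
python3 - <<'E'
from h import *
p,d,m=snap('wrist'); W=cloud(d,m);w=W.reshape(-1,3);c=p.reshape(-1,3).astype(int)
k=(np.hypot(w[:,0]-.533,w[:,1]+.3045)<.045)&(w[:,2]>.0065)&(w[:,2]<.03)
q=w[k]; print(k.sum(),cv2.minAreaRect(q[:,:2].astype(np.float32)*1000),np.percentile(q[:,2]*1000,[5,25,50,75,95,99]).round(1))
fr=q[q[:,2]<.011]; A=np.c_[fr[:,:2],np.ones(len(fr))];print('plane',np.linalg.lstsq(A,fr[:,2],rcond=None)[0])
p2,d,m=snap('top'); x=cloud(d,m); h=x[180:240,130:180].reshape(-1,3); print('handle',h[h[:,2]>.06].mean(0))
wl=x[200:260,360:412].reshape(-1,3); wl=wl[wl[:,2]>.018]; print('tray',cv2.minAreaRect(wl[:,:2].astype(np.float32)*1000))
print(bot.get_state()['clock'])
cv2.imwrite('pics/w8.png',p[...,::-1])
E
```

```text
1114 ((528.4104614257812, -302.89520263671875), (76.05419158935547, 72.81078338623047), 68.95339965820312) [ 6.8  7.4  8.   8.9 16.2 16.9]
plane [ 6.47929970e-05 -4.77233888e-03  6.28334291e-03]
handle [0.52551328 0.29753842 0.0687868 ]
tray ((506.7527770996094, -239.57286071777344), (138.5697479248047, 224.92369079589844), 26.953577041625977)
47.3
```

View pics/w8.png

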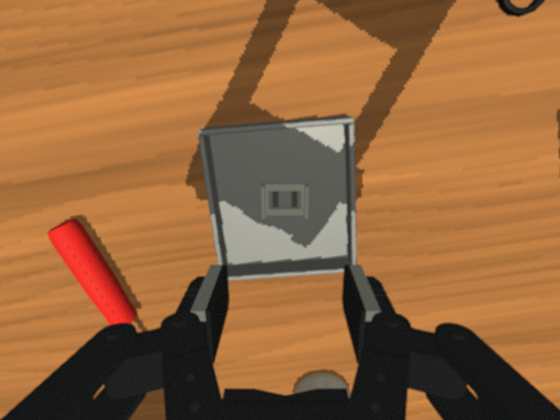

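The clip lies flat, ears up, near the middle of the tray at (285,200), and the fork is standing. Handing in.

```bash
python3 -c "
from h import *
print(job.close_job())"
```

```text
the job is handed in; nothing more can be done
None
```

The job is handed in at about 47 s of the 72 s limit (no verdict came back): the wedge lifted the clip out of its groove (second pass, clip about 46.7 mm up) and stands back on the bench, and the clip lies flat, ears up, near the tray's middle. It fell the last 7 mm or so as the fingers opened, too short to exceed about 0.38 m/s, because the fingertips met the tray floor first.

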